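# Close down the warm-dish tray and stack the totes

## Robot

A 7-joint arm with a two-finger parallel gripper is mounted at the origin on the work surface. World frame = base frame: x ahead of the robot, y to its left, z up, the work surface at z = 0. Lengths are in mm, angles in degrees, forces in N, time in s.
With the tool pointing down it reaches from about 400 to 850 mm from the base axis. Payload 4.4 kg.
Tool frame: the origin (TCP) lies midway between the tips of the shut fingers; the grasp point (between the pads) lies 19 mm behind it; z points along the fingers, y is the line along which they close (so a half turn about z gives the same grasp; the last joint's range is limited). The gripper opens to 94 mm and grips with 3 to 60 N. Pads are 16 mm wide; open, the fingers measure 119 mm over their backs; the gripper's body (75 mm by 177 mm) begins 78 mm behind the grasp point.
Start: joints at [69.167, 36.005, 2.206, 86.941, -1.547, 57.084, -1.146], TCP at [190.75, -621.396, 205.478] pointing down, gripper open.
Joint ranges: [-175.42, 175.42], [-21.48, 121.26], [-71.46, 75.88], [10.55, 141.38], [-63.04, 243.04], [13.31, 113.54], [-168.57, 168.57]. Speed limits (degrees/s): [147.25, 147.25, 180, 180, 180, 180, 180].

## Interface

Orientations are given as [roll, pitch, yaw] about the fixed x, y, z axes, in that order (R = Rz(yaw) Ry(pitch) Rx(roll)).
In Python, from workcell import r, imaging gives the robot as it stands. The module is installed in compiled form; this text tells all that it offers.
- The arm moves only by the tool jog_arm, never from a script. Its argument "targets" is one flat list of numbers, 7 for each row, row after row: the shift along the tool's x, y, z in mm, then the turn, a rotation vector about the tool's x, y, z in rad, then the opening, from 0 (shut) to 1 (fully open). In form: [dx, dy, dz, ax, ay, az, claw, dx, dy, dz, ax, ay, az, claw, ...]. A call has 1 to 12 rows; each row shifts and turns the commanded pose from where the row before left it, along the tool's axes as they then stand; what a row does not reach is not made up. A row lasts 1/10 s, in which the tool goes at most 50 mm and 8.59 degrees, less where a joint would pass 70% of its speed; a pose out of reach is approached as far as the arm can. A call is refused whole if a number of a shift passes 50 or a number of a turn 0.15, either way. A call with a gripper value outside its range is refused whole. The fingers move at their own pace and stop on an object; "grip_force" is the grip in N (left out, the last holds). Time passes only in rows, so rows that do not move let the fingers close. It gives the time, the measured TCP pose, the force, the opening and the grip force at its end, in the units of the state.
- r.read_state(): the state, without advancing time (a new reading comes with each control period).
- imaging.camera(name): name is "side" or "top" or "wrist"; returns a dict with "image" (400x640x3 uint8, red, green, blue), "fx", "fy", "cx", "cy" (pixels), "distortion" ([k1, k2, p1, p2, k3] as OpenCV has them; the pictures are not rectified), "R" (3x3) and "t" (3): a world point X has camera coordinates R X + t. Camera axes: x right, y down, z forward; pixel columns grow to the right and rows downward; lengths in mm; the calibration is good to about 2 mm. A picture is of the moment at which its call begins. There is no depth.
- r.job_done(): hands the job in; it is judged then, once.
The state is a dict: "clock": time; "joints": joint angles; "qvel": joint speeds; "joint_efforts": joint torques, N m; "eef_pos": TCP position; "eef_rot": TCP orientation; "wrist_force": force on the tool from outside, world axes, zero at the start; "torque": the same for the moment, N m; "gripper_width": opening from 0.0 (shut) to 1.0 (fully open); "grasp_force": force on a finger pad.
Only numpy, scipy, OpenCV 4.12 (cv2) and the standard library are available. Lean on these libraries where they do the work, as an engineer would, in place of code of your own. Each camera call takes 0.05 s, during which the arm holds its last target. There are 200 camera calls.

## Task

Close down the warm-dish tray on the shop counter: first turn its thermostat fully anticlockwise to off, then pack every tin upright on the floor of the tote that matches its lid colour, and build one stack: red tote at the bottom, yellow on it, blue on top. The empty totes are stored nested, so turn each one end for end against the tote below and set it squarely on that tote's saddles, so that it stacks and does not sink onto the tins. Put the red tins in before the yellow tote goes on, and leave the other goods on the counter alone.

Things in the scene. Friction and masses are not known exactly. Their poses are not given: they have to be found in the camera images.
- red_tote_mid (a point): red stack-nest tote, bottom of the stack, standing empty on the counter; all three totes are alike: open box 184 long (x) x 159 wide (y) x 90 mm high, 0.26 kg. Point: its centre, 45 mm above its underside. x points to the end with a white label and white strip on the rim; z up. Body below the collar: inside 154 x 106 mm, floor 3 mm thick.
- yellow_tote_mid (a point): yellow tote, middle of the stack; starts empty, nested in the blue one facing the same way. Point and axes as for red. Upper 50 mm of each tote: collar with upright walls 7.5 mm thick, inside 169 x 144 mm, good to pinch at the rim; below it the body steps in to 160 x 112 mm outside. Nested, its underside is 53 mm above that of the lower tote.
- blue_tote_mid (a point): blue tote, top of the stack; starts on the counter. Point and axes as for red. Inside each long wall two saddles, 12 mm proud, 18 long, tops 10 mm below the rim at x +68, -36; outside low on each long side two feet at x -68, +36. White ends opposed: feet stand on saddles, underside 80 mm above that of the lower tote, 4.5 mm play all round. Same facing: nests.
- red_tin_a_mid (a point): round steel tin with a flat red lid, 56 mm diameter, 56 mm high, 0.1 to 0.2 kg, upright on the warming tray; may be absent. The point is its centre, z is its axis.
- red_tin_b_mid (a point): round steel tin with a flat red lid, 56 mm diameter, 56 mm high, 0.1 to 0.2 kg, upright on the warming tray; may be absent. The point is its centre, z is its axis.
- yellow_tin_a_mid (a point): round steel tin with a flat yellow lid, 56 mm diameter, 56 mm high, 0.1 to 0.2 kg, upright on the warming tray; may be absent. The point is its centre, z is its axis.
- yellow_tin_b_mid (a point): round steel tin with a flat yellow lid, 56 mm diameter, 56 mm high, 0.1 to 0.2 kg, upright on the warming tray; may be absent. The point is its centre, z is its axis.
- blue_tin_a_mid (a point): round steel tin with a flat blue lid, 56 mm diameter, 56 mm high, 0.1 to 0.2 kg, upright on the warming tray; may be absent. The point is its centre, z is its axis.
- blue_tin_b_mid (a point): round steel tin with a flat blue lid, 56 mm diameter, 56 mm high, 0.1 to 0.2 kg, upright on the warming tray; may be absent. The point is its centre, z is its axis.
- thermostat_grip (a point): grip of the thermostat knob on the raised control box at one end of the warming tray: a grey bar 46 mm long, 14 mm wide, 32 mm high over a round skirt; the point is on the axis, 7 mm below the bar's top, x along the bar (turns with it), z up. The axis is vertical; turns with slight friction and stays where left.
- thermostat (a joint): thermostat setting in rad: 0 = off, the anticlockwise end stop (seen from above); grows clockwise, up to 4.6.
- warmer: electric warming tray, fixed, 200 x 355 mm; origin on the counter under it, z up. The hot plate, where the tins stand, is 45 mm above the counter and reaches along y from -93 to +166 mm and along x to +/-95 mm, with a thin rail round three sides 11 mm above the plate. The control box with the knob fills y -183 to -100 mm, top 70 mm above the counter, on the knob's side.
- sauce_bottle: bystander, to be left alone: sauce bottle with an orange label, 52 mm diameter, 150 mm high; origin at the centre of its underside.
- spice_jar: bystander, to be left alone: spice jar with a green lid, 60 mm diameter, 85 mm high; origin at the centre of its underside.
- calculator: bystander, to be left alone: desk calculator, 135 x 80 x 18 mm; origin at the centre of its underside.
- stapler: bystander, to be left alone: red and black stapler, 130 x 32 x 46 mm; origin at the centre of its underside.
- milk_can: bystander, to be left alone: can of milk, 72 mm diameter, 80 mm high; origin at the centre of its underside.
- cup: bystander, to be left alone: white cup, 68 mm diameter, 80 mm high; origin at the centre of its underside.

How it is judged:
By the outcome, as a careful person would: the job done as asked, in the order asked, and still so for the second after the job is handed in, with the robot touching nothing.
Of red_tin_a, red_tin_b, yellow_tin_a, yellow_tin_b, blue_tin_a, blue_tin_b only 4 to 6 are there at a start; the rules pass over those that are not, and their reading is None.
At some moment in a run one of red_tin_a, red_tin_b, yellow_tin_a, yellow_tin_b, blue_tin_a, blue_tin_b may be knocked a few centimetres aside while the robot is not near it.
It also fails if it takes over 210 s, if anything falls off the work surface, if the arm or the gripper's body presses on something with over 40 N, if the wrist force passes 120 N, or if a joint passes its speed limit or range.

## Working session

There is one attempt and no reset: what is moved stays moved. The work goes in short steps, Python scripts to look and compute and a tool call to move; the robot and the scene stay as the last step left them, time stands still between calls to the robot, and variables do not carry over. Pictures are saved under pics/ and viewed, at most 14 in all, crops included, and the job is handed in when it is done.

Besides the shell and the picture viewer there is one more tool, called after "Emit:" by a JSON object that holds its "name" and its "arguments", one argument or row to a line. jog_arm: Moves the arm, as the interface text tells. Its arguments: {"type":"object","properties":{"targets":{"type":"array","items":{"type":"number"}},"grip_force":{"type":"number"}},"required":["targets"]}

```bash
mkdir -p pics; ls; python3 - <<'E'
from workcell import r, imaging
import cv2
s=r.read_state()
print(s)
ims=[]
for n in ("top","side","wrist"):
    c=imaging.camera(n); cv2.imwrite(f"pics/{n}0.png",c["image"][:,:,::-1])
    print(n,c["fx"],c["cx"],c["cy"],c["distortion"],c["R"],c["t"])
E
```

```text
pics
{'clock': 0.0, 'joints': array([69.16755295, 36.05553617,  2.20291372, 86.99358098, -1.54736224,
       57.08419973, -1.14783416]), 'qvel': array([-0.04147752, -0.01671837, -0.02425845, -0.01844517,  0.03318522,
        0.00695774,  0.08758132]), 'joint_efforts': array([-5.84784866e-04, -5.49713230e+01,  1.14390112e+00, -1.86624759e+01,
       -5.20653301e-02,  2.37200892e-02,  2.06110549e-04]), 'eef_pos': array([ 190.55616393, -620.76615908,  204.6059636 ]), 'eef_rot': array([-1.79896370e+02,  1.03979694e-03,  1.70600343e+01]), 'wrist_force': array([0.04653331, 0.15040881, 0.47899869]), 'torque': array([0.01504277, 0.03595876, 0.01829217]), 'grasp_force': 0.0, 'gripper_width': 1.0002596208493957}
top 432.7946003074272 321.09416494088833 205.26342891718576 [-0.032926  0.        0.        0.        0.      ] [[ 0.02768367 -0.99960178 -0.0054673 ]
 [-0.98964159 -0.02663626 -0.14106746]
 [ 0.14086565  0.00931593 -0.98998489]] [ -17.48954751  581.03741455 1348.39349165]
side 500.6453211717088 320.45752768929714 204.2962751019309 [-0.1185244  0.         0.         0.         0.       ] [[-0.96880959 -0.24775866 -0.00486096]
 [-0.1483885   0.59572987 -0.78935846]
 [ 0.19846622 -0.76401673 -0.61391334]] [ 541.44589634  144.4431663  1146.63262699]
wrist 324.3230247484936 327.8891926563372 198.66834180633876 [-0.05273373  0.          0.          0.          0.        ] [[ 0.29319418 -0.95605211 -0.00124014]
 [-0.92332156 -0.28349268  0.25905442]
 [-0.2480211  -0.0748082  -0.96586193]] [-647.88454226  -27.6571917   391.87040909]
```

View pics/top0.png

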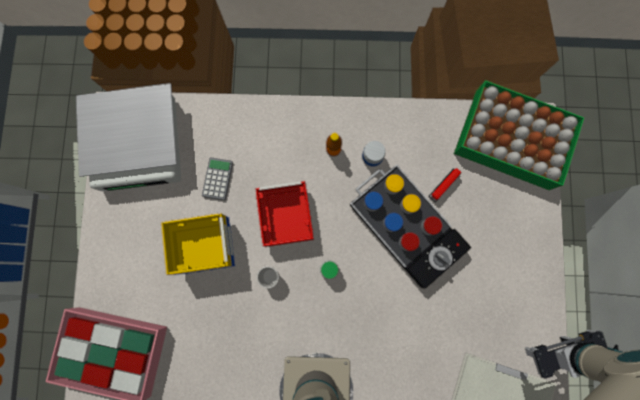

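View pics/side0.png

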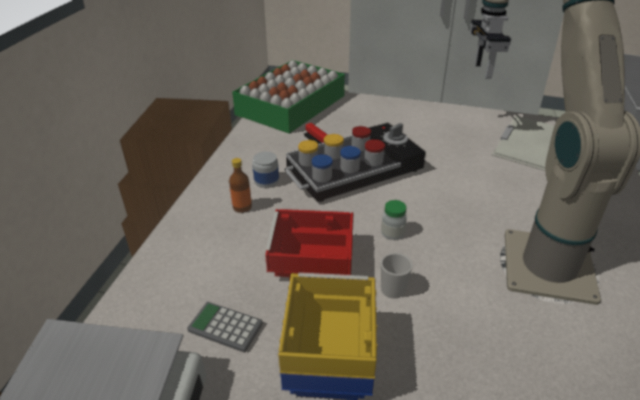

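The top view shows six tins on the warmer: yellow at (395,183) and (411,203), blue at (373,200) and (393,222), red at (410,241) and (432,226). The knob is at (440,258). The red tote is at (285,213) with its white end at the top. Yellow is nested in blue at (197,245) with the white end to the right. The side view shows the same things.

```bash
cat > lib.py <<'E'
import numpy as np, cv2
from workcell import r, imaging
def ray(c,p):
    K=np.array([[c["fx"],0,c["cx"]],[0,c["fy"],c["cy"]],[0,0,1]])
    u=cv2.undistortPoints(np.float64(p).reshape(-1,1,2),K,np.float64(c["distortion"])).reshape(-1,2)
    d=np.c_[u,np.ones(len(u))]@c["R"]; return -c["R"].T@c["t"], d/np.linalg.norm(d,axis=1)[:,None]
def onplane(c,p,z):
    o,d=ray(c,p); return o+d*((z-o[2])/d[:,2])[:,None]
def proj(c,X):
    K=np.array([[c["fx"],0,c["cx"]],[0,c["fy"],c["cy"]],[0,0,1]])
    return cv2.projectPoints(np.float64(X).reshape(-1,1,3),cv2.Rodrigues(np.float64(c["R"]))[0],np.float64(c["t"]),K,np.float64(c["distortion"]))[0].reshape(-1,2)
def tri(c1,p1,c2,p2):
    o1,d1=ray(c1,p1);o2,d2=ray(c2,p2);d1=d1[0];d2=d2[0]
    s=np.linalg.lstsq(np.c_[d1,-d2],o2-o1,rcond=None)[0]
    a=o1+d1*s[0];b=o2+d2*s[1]; return (a+b)/2,np.linalg.norm(a-b)
HUE={"red":[(0,8),(172,180)],"yellow":[(20,32)],"blue":[(105,125)],"green":[(50,75)]}
def mask(im,col,s=130,v=50):
    h=cv2.cvtColor(im,cv2.COLOR_RGB2HSV); m=np.zeros(h.shape[:2],np.uint8)
    for a,b in HUE[col]: m|=cv2.inRange(h,(a,s,v),(b,255,255))
    return m
def blobs(im,col,amin=30,**k):
    n,l,st,ce=cv2.connectedComponentsWithStats(mask(im,col,**k))
    return [(int(st[i][4]),ce[i].round(1),st[i][:4],l==i) for i in range(1,n) if st[i][4]>=amin]
def go(x,y,z,yaw=None,cur=None):
    "tool-frame total shift and turn to reach a tool-down pose; turn about tool z in rad"
    s=r.read_state(); p=np.array(s["eef_pos"]); w=s["eef_rot"][2]
    if cur is not None: p=np.array(cur[:3]); w=cur[3]
    a=np.radians(w); d=np.array([x,y,z])-p
    t=[d[0]*np.cos(a)+d[1]*np.sin(a), d[0]*np.sin(a)-d[1]*np.cos(a), -d[2]]
    dy=0 if yaw is None else (w-yaw+180)%360-180
    print("shift",np.round(t,1),"turn z",round(np.radians(dy),3))
E
python3 - <<'E'
from lib import *
T=imaging.camera("top");S=imaging.camera("side")
for n,c in(("top",T),("side",S)):
  for col in HUE:
    for a,ce,b,_ in blobs(c["image"],col): print(n,col,a,ce,b,onplane(c,[ce],101)[0].round(0) if n=="top" else "")
im=np.hstack([cv2.resize(T["image"][150:300,330:490],None,fx=2.5,fy=2.5),cv2.resize(S["image"][110:210,270:440],None,fx=2.35,fy=3.75)])
cv2.imwrite("pics/c1.png",im[:,:,::-1])
im=np.hstack([cv2.resize(T["image"][165:295,150:330],None,fx=2.2,fy=3),cv2.resize(S["image"][195:400,250:400],None,fx=2.4,fy=390/205)])
cv2.imwrite("pics/c2.png",im[:,:,::-1])
E
```

```text
top red 317 [445.7 183.6] [432 168  29  32] [ 651. -386.  101.]
top red 2882 [284.2 215. ] [256 181  58  65] [540. 110. 101.]
top red 271 [432.5 225.1] [424 216  18  19] [ 521. -344.  101.]
top red 274 [409.8 241.2] [401 232  19  19] [ 470. -274.  101.]
top red 540 [ 79.2 327.8] [ 64 317  34  24] [182. 713. 101.]
top red 1255 [113.6 368.3] [ 80 350  68  39] [ 69. 598. 101.]
top yellow 65 [334.1 136.8] [330 133   9   9] [791. -37. 101.]
top yellow 285 [394.3 182.8] [385 174  19  19] [ 649. -227.  101.]
top yellow 291 [411.1 202.8] [402 194  19  19] [ 588. -279.  101.]
top yellow 3210 [193.1 244.2] [161 214  70  61] [443. 384. 101.]
top blue 258 [373.5 200.2] [365 192  18  18] [ 593. -163.  101.]
top blue 917 [ 12.4 223.5] [  0 204  29  39] [489. 959. 101.]
top blue 265 [393.5 221.5] [385 213  18  18] [ 529. -225.  101.]
top blue 367 [ 11.2 252.8] [  0 245  25  17] [399. 951. 101.]
top blue 340 [ 10.2 272.4] [  0 265  22  16] [339. 947. 101.]
top green 2180 [514.9 144.1] [455  80 129 109] [ 784. -607.  101.]
top green 202 [329.3 269.7] [322 262  16  16] [378. -32. 101.]
side red 209 [315.  131.7] [306 123  21  19] 
side red 150 [361.3 131.5] [353 127  18  10] 
side red 206 [374.6 145. ] [365 139  20  13] 
side red 4934 [311.3 242.6] [266 210  87  67] 
side yellow 177 [333.5 139.8] [325 134  19  12] 
side yellow 210 [308.2 145.9] [299 139  19  14] 
side yellow 59 [236.3 162.7] [233 159   8   9] 
side yellow 8913 [329.3 327.7] [279 274  98 104] 
side blue 168 [349.7 151.7] [341 146  19  12] 
side blue 181 [321.5 160.6] [313 155  19  12] 
side blue 1610 [328.1 386.6] [282 376  91  24] 
side green 991 [260.4 111.2] [234  92  55  39] 
side green 208 [394.8 207.8] [386 201  19  14]
```

View pics/c1.png

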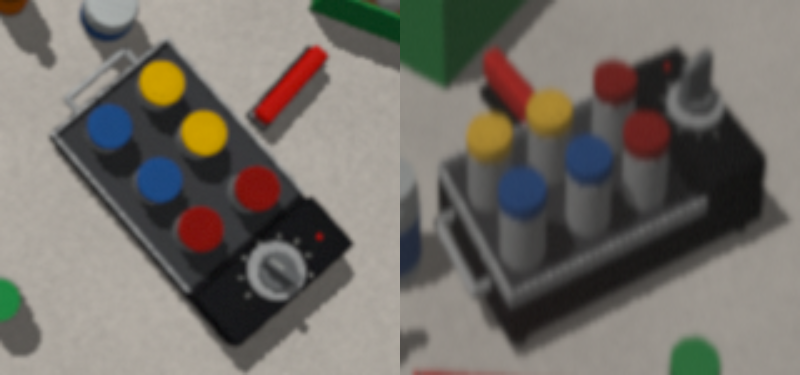

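View pics/c2.png

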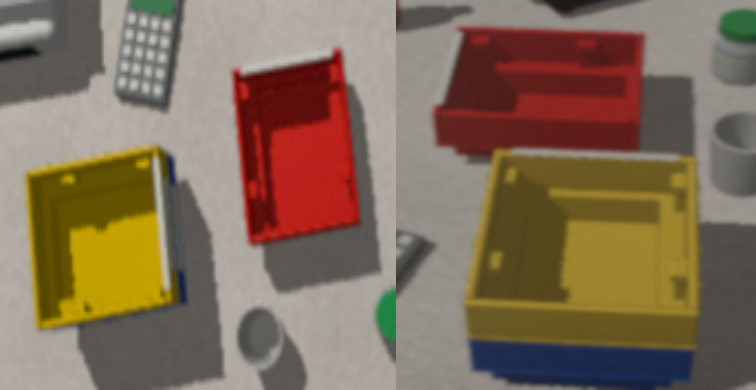

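The crops show the knob bar centred near (440,258) in top, lying upper-left to lower-right, and its top near (396,125) in side. The red tote's rim corners in top are about (257,188), (305,182), (313,240), (263,246). The yellow rim is about (162,223), (222,214), (231,266), (168,274).

```bash
python3 - <<'E'
from lib import *
T=imaging.camera("top");S=imaging.camera("side")
P={"redA":((432.5,225.1),(361.3,131.5)),"redB":((409.8,241.2),(374.6,145)),"yelA":((394.3,182.8),(308.2,145.9)),"yelB":((411.1,202.8),(333.5,139.8)),"bluA":((373.5,200.2),(321.5,160.6)),"bluB":((393.5,221.5),(349.7,151.7)),"knob":((440.4,257.5),(396.5,125))}
for k,(a,b) in P.items():
    X,e=tri(T,[a],S,[b]); print(k,X.round(1),"gap",round(e,1),"plane101",onplane(T,[a],101)[0].round(1))
for n,z,q in(("red",90,[(256.8,188.3),(305,181.7),(312.7,239.7),(263.2,246)]),("yel",143,[(162.3,223.3),(221.8,214),(231,266),(168.2,274.3)])):
    X=onplane(T,q,z); print(n,X.round(0).tolist(),X.mean(0).round(1),[round(np.linalg.norm(X[i]-X[i-1])) for i in range(4)])
    c,s,a=cv2.minAreaRect(X[:,:2].astype(np.float32)); print(c,s,a)
# tote corners in the side view (crop 2) for a height check
for n,tq,sq in(("red far-left",(256.8,188.3),(250+(458-396)/2.4,195+28/1.902)),("red TR",(305,181.7),(250+(643-396)/2.4,195+33/1.902))): print(n,tri(T,[tq],S,[sq]))
go(500,-360,180,0)
E
```

```text
redA [ 522.6 -345.9   92.9] gap 2.1 plane101 [ 520.8 -343.9  101. ]
redB [ 471.6 -275.4   95.8] gap 2.8 plane101 [ 469.8 -274.5  101. ]
yelA [ 651.1 -227.6   94.7] gap 1.5 plane101 [ 649.1 -226.7  101. ]
yelB [ 590.4 -280.1   92.7] gap 2.6 plane101 [ 587.9 -278.6  101. ]
bluA [ 595.5 -163.3   94.8] gap 3.5 plane101 [ 592.8 -162.9  101. ]
bluB [ 531.4 -225.4   94.7] gap 4.2 plane101 [ 528.7 -224.7  101. ]
knob [ 423.6 -362.2  119.3] gap 2.2 plane101 [ 423.  -367.2  101. ]
red [[622.0, 200.0, 90.0], [647.0, 50.0, 90.0], [467.0, 21.0, 90.0], [444.0, 172.0, 90.0]] [545.1 110.6  90. ] [181, 152, 183, 153]
(544.8604125976562, 110.77580261230469) (182.52052307128906, 152.6929168701172) 9.311455726623535
yel [[500.0, 468.0, 143.0], [533.0, 292.0, 143.0], [380.0, 256.0, 143.0], [351.0, 439.0, 143.0]] [440.9 363.7 143. ] [152, 179, 156, 186]
(440.16357421875, 361.9533996582031) (156.24563598632812, 186.97108459472656) 10.51152515411377
red far-left (array([603.86111087, 183.0877509 , 193.79793581]), np.float64(0.029560356568360265))
red TR (array([553.9533798 ,  46.81011544, 122.45652395]), np.float64(170.55653091846258))
shift [ 372.3 -159.    25.3] turn z 0.298
```

Emit:
{"name": "jog_arm", "arguments": {
  "targets": [41.6,-25.2,-3,0,0,0,0.5,41.6,-25.2,-3,0,0,0,0.5,41.6,-25.2,-3,0,0,0,0.5,41.6,-25.2,-3,0,0,0,0.5,41.6,-25.2,-3,0,0,0,0.5,41.6,-25.2,-3,0,0,0,0.5,41.6,-25.2,-3,0,0,0,0.5,41.6,-25.2,-3,0,0,0,0.5,0,0,0,0,0,-0.135,0.5,0,0,0,0,0,-0.135,0.5,0,0,0,0,0,-0.135,0.5,0,0,0,0,0,-0.135,0.5]
}}

```text
clock: 1.55
eef_pos: [449.9, -330.8, 229.6]
eef_rot: [180.0, 0.0, 48.3]
wrist_force: [0.2, 0.6, -0.1]
gripper_width: 0.498
grasp_force: 0.0
```

Emit:
{"name": "jog_arm", "arguments": {
  "targets": [0,0,0,0,0,0,0.5,0,0,0,0,0,0,0.5]
}}

```text
clock: 1.75
eef_pos: [449.7, -331.2, 229.5]
eef_rot: [180.0, -0.0, 47.8]
wrist_force: [0.2, -0.6, 0.2]
gripper_width: 0.502
grasp_force: 0.0
```

```bash
python3 - <<'E'
from lib import *
s=r.read_state(); print(s["eef_pos"],s["eef_rot"],s["joints"].round(0))
c=imaging.camera("wrist"); cv2.imwrite("pics/w1.png",c["image"][:,:,::-1])
for n,X in (("knob",(423,-363,115)),("redA",(521,-344,101)),("redB",(470,-274,101))): print(n,proj(c,[X]))
for col in ("red","blue","yellow"):
    for a,ce,b,_ in blobs(c["image"],col,200): print(col,a,ce,b,onplane(c,[ce],101)[0].round(1))
E
```

```text
[ 449.65351702 -331.20431444  229.50377832] [ 1.79994465e+02 -6.74341048e-03  4.77978568e+01] [ 38.  27.  -7. 100.   4.  53. -13.]
knob [[330.96621884 236.22320701]]
redA [[393.86560436 152.10540127]]
redB [[304.41393035 133.24696432]]
red 2736 [512.5 100.1] [456  88 115  25] [ 634.8 -380.9  101. ]
red 2739 [303.8 132.4] [275 103  59  60] [ 470.1 -273.   101. ]
red 2625 [392.5 150.4] [364 122  58  58] [ 521.1 -341.9  101. ]
blue 3197 [313.2  45. ] [283  12  61  67] [ 528.5 -222.9  101. ]
yellow 3272 [403.4  46.4] [373  13  62  67] [ 587.2 -277.2  101. ]
```

View pics/w1.png

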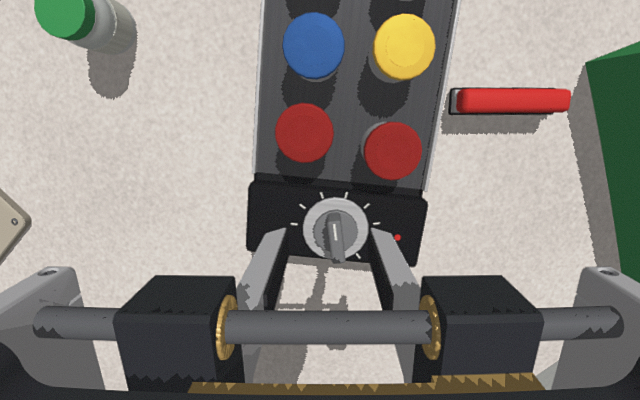

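The wrist view shows the knob skirt centred near (336,231) with the bar almost straight up in the picture. The dial ticks run from about (291,224) over the top to (360,255). The red tins are at (304,132) and (392,150), agreeing with the first fix within 2 mm. Next is a zoom on the knob.

```bash
python3 - <<'E'
import cv2
i=cv2.imread("pics/w1.png")[185:270,280:390]; cv2.imwrite("pics/w1k.png",cv2.resize(i,None,fx=7,fy=7,interpolation=cv2.INTER_CUBIC))
E
```

```text
(no output)
```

View pics/w1k.png

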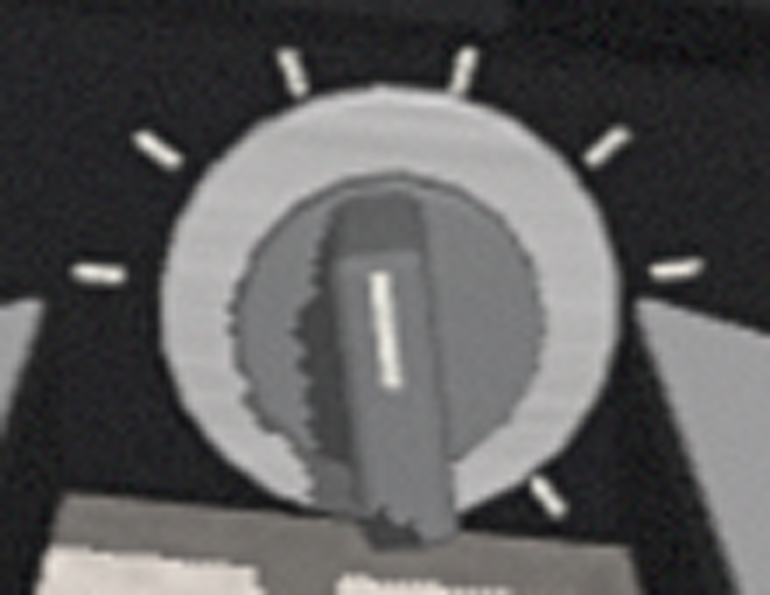

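The zoom shows the bar's top face centred near (336.7,240), pointer up in the picture. The skirt ring is centred at (335.7,228.6).

```bash
python3 - <<'E'
from lib import *
c=imaging.camera("wrist")
f=lambda x,y:(280+x/7,185+y/7)
for z in(72,78): print("ring",onplane(c,[f(390,305)],z)[0].round(1))
for z in (100,105,110,115,120):
    q=onplane(c,[f(337,255),f(418,247),f(457,515),f(372,520)],z)
    a=(q[0]+q[1])/2;b=(q[2]+q[3])/2
    print(z,((a+b)/2).round(1),"len",np.linalg.norm(a-b).round(1),"w",np.linalg.norm(q[0]-q[1]).round(1),"ang",np.degrees(np.arctan2(*(a-b)[1::-1])).round(1))
T=onplane  # second view: top ray of bar
t=imaging.camera("top"); 
E
```

```text
ring [ 421.8 -372.7   72. ]
ring [ 423.2 -371.    78. ]
100 [ 420.5 -374.7  100. ] len 42.3 w 11.7 ang 55.6
105 [ 421.8 -373.1  105. ] len 41.6 w 11.5 ang 55.6
110 [ 423.  -371.4  110. ] len 40.9 w 11.3 ang 55.6
115 [ 424.3 -369.8  115. ] len 40.2 w 11.1 ang 55.6
120 [ 425.6 -368.2  120. ] len 39.6 w 11.0 ang 55.6
```

```bash
python3 -c "
from lib import *
go(422.5,-372,87,55)"
```

```text
shift [-48.6   7.2 142.5] turn z -0.124
```

Emit:
{"name": "jog_arm", "arguments": {
  "targets": [-24.3,3.6,0,0,0,0,0.5,-24.3,3.6,0,0,0,-0.124,0.5,0,0,40,0,0,0,0.5,0,0,40,0,0,0,0.5,0,0,30,0,0,0,0.5,0,0,20,0,0,0,0.5,0,0,12.5,0,0,0,0.5,0,0,0,0,0,0,0.5,0,0,0,0,0,0,0,0,0,0,0,0,0,0,0,0,0,0,0,0,0,0,0,0,0,0,0,0],
  "grip_force": 30
}}

```text
clock: 3.1
eef_pos: [422.9, -372.2, 87.7]
eef_rot: [179.9, 0.0, 55.1]
wrist_force: [0.3, 0.4, 0.3]
gripper_width: 0.195
grasp_force: 0.0
```

Emit:
{"name": "jog_arm", "arguments": {
  "targets": [0,0,0,0,0,0,0,0,0,0,0,0,0,0]
}}

```text
clock: 3.3
eef_pos: [423.1, -372.4, 87.6]
eef_rot: [179.9, 0.0, 55.1]
wrist_force: [0.6, 0.1, 4.0]
gripper_width: 0.146
grasp_force: 30.0
```

Emit:
{"name": "jog_arm", "arguments": {
  "targets": [0,0,0,0,0,-0.14,0,0,0,0,0,0,-0.14,0,0,0,0,0,0,-0.14,0,0,0,0,0,0,-0.14,0,0,0,0,0,0,-0.14,0,0,0,0,0,0,-0.14,0,0,0,0,0,0,-0.14,0,0,0,0,0,0,-0.14,0,0,0,0,0,0,-0.14,0,0,0,0,0,0,-0.14,0,0,0,0,0,0,-0.14,0,0,0,0,0,0,-0.14,0]
}}

```text
clock: 4.5
eef_pos: [422.6, -372.3, 87.5]
eef_rot: [180.0, 0.0, 151.4]
wrist_force: [0.3, 0.1, 4.0]
gripper_width: 0.195
grasp_force: 43.4
```

```bash
python3 -c "
from lib import *
s=r.read_state();print(s['eef_rot'],s['joints'].round(1),s['torque'])"
```

```text
[1.79982194e+02 1.43279606e-02 1.51416973e+02] [ 60.   41.8 -34.  106.5  33.8  42.1  68.4] [ 0.13441703 -0.07774483 -1.22040961]
```

Emit:
{"name": "jog_arm", "arguments": {
  "targets": [0,0,0,0,0,0,0.5,0,0,0,0,0,0,0.5,0,0,0,0,0,0,0.5,0,0,-40,0,0,0,0.5,0,0,-50,0,0,0,0.5,0,0,-50,0,0,0,0.5,0,0,0,0,0,0,0.5]
}}

```text
clock: 5.2
eef_pos: [426.7, -373.4, 233.3]
eef_rot: [-179.9, 0.7, 151.3]
wrist_force: [0.3, 0.3, 0.4]
gripper_width: 0.5
grasp_force: 0.0
```

```bash
python3 - <<'E'
from lib import *
c=imaging.camera("wrist"); p=proj(c,[(422.5,-372,90)])[0]; print(p)
x,y=p.astype(int); i=c["image"][max(0,y-70):y+60,max(0,x-80):x+80]; cv2.imwrite("pics/w2k.png",cv2.resize(i,None,fx=5,fy=4.5)[:,:,::-1])
E
```

```text
[327.04562819 183.27105198]
```

View pics/w2k.png

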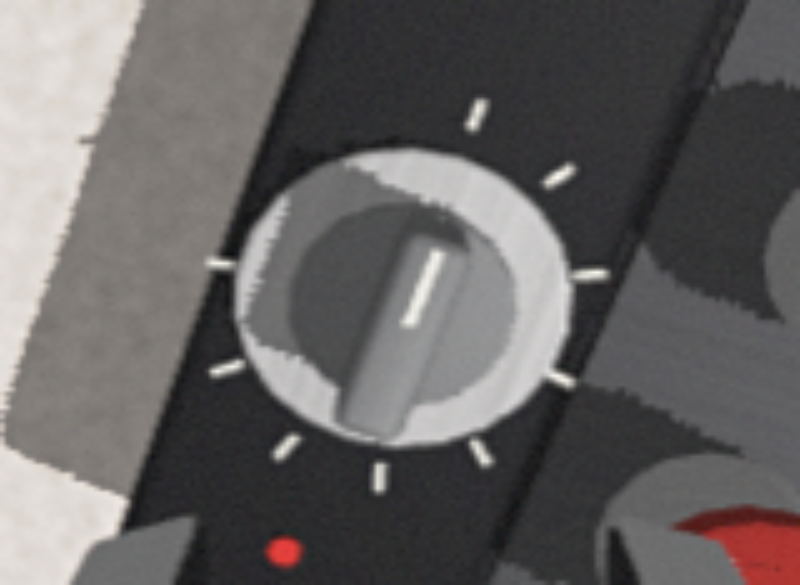

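The pointer (tip near (437,250)) now stands at the first dial tick, (478,115), and the torque rose to 1.2 N m with slip. The thermostat is at its anticlockwise stop. Red tins next.

```bash
python3 -c "
from lib import *
go(520.9,-343,233,42)
go(520.9,-343,70,42,cur=(521,-343,233,42))
go(545-30,108,260,9,cur=(521,-343,260,42))"
```

```text
shift [-70.2  72.4  -2.9] turn z 1.908
shift [-1.00e-01 -1.00e-01  1.63e+02] turn z 0.0
shift [ 297.3 -339.2    0. ] turn z 0.576
```

Emit:
{"name": "jog_arm", "arguments": {
  "targets": [-23.4,24.1,0,0,0,0,0.81,-23.4,24.1,0,0,0,0,0.81,-23.4,24.1,0,0,0,0,0.81,0,0,0,0,0,0.147,0.81,0,0,0,0,0,0.147,0.81,0,0,0,0,0,0.147,0.81,0,0,0,0,0,0.147,0.81,0,0,0,0,0,0.147,0.81,0,0,0,0,0,0.147,0.81,0,0,0,0,0,0.147,0.81,0,0,0,0,0,0.147,0.81,0,0,0,0,0,0.147,0.81]
}}

```text
clock: 6.45
eef_pos: [517.7, -341.7, 225.0]
eef_rot: [-179.8, -0.0, 75.2]
wrist_force: [-0.9, 0.6, -0.1]
gripper_width: 0.811
grasp_force: 0.0
```

Emit:
{"name": "jog_arm", "arguments": {
  "targets": [0,0,0,0,0,0.146,0.81,0,0,0,0,0,0.146,0.81,0,0,0,0,0,0.146,0.81,0,0,0,0,0,0.146,0.81,0,0,40,0,0,0,0.81,0,0,0,0,0,0,0.81,0,0,0,0,0,0,0.81]
}}

```text
clock: 7.15
eef_pos: [517.7, -341.5, 185.6]
eef_rot: [-179.8, 0.1, 42.1]
wrist_force: [0.3, 0.2, 0.4]
gripper_width: 0.808
grasp_force: 0.0
```

```bash
python3 - <<'E'
from lib import *
s=r.read_state(); print(s["eef_pos"],s["eef_rot"],s["joints"].round(0))
c=imaging.camera("wrist"); cv2.imwrite("pics/w3.png",c["image"][:,:,::-1])
for col in ("red","blue","yellow"):
    for a,ce,b,_ in blobs(c["image"],col,200): print(col,a,ce,b,onplane(c,[ce],101)[0].round(1))
go(520.9,-343,70,42)
E
```

```text
[ 517.68528498 -341.48727604  185.61025964] [-1.79788945e+02  8.79130034e-02  4.21067085e+01] [ 37.  35. -10.  93.   7.  53. -24.]
red 3399 [474.5 121.1] [410 103 129  38] [ 646.5 -381.6  101. ]
red 3298 [233.2 190.2] [201 158  66  65] [ 471.4 -273.3  101. ]
red 3227 [333.6 200.2] [302 169  64  64] [ 521.8 -342.   101. ]
blue 574 [221.1   5.5] [193   0  56  15] [ 576.8 -178.5  101. ]
blue 3941 [228.7  95.6] [194  60  70  72] [ 529.5 -223.3  101. ]
yellow 642 [333.1   6. ] [305   0  57  16] [ 631.9 -241.3  101. ]
yellow 4122 [329.7  85.3] [295  49  71  74] [ 588.2 -277.4  101. ]
shift [  1.    2.2 116.9] turn z 0.002
```

Emit:
{"name": "jog_arm", "arguments": {
  "targets": [2.5,2.9,30,0,0,0,0.81,0,0,40,0,0,0,0.81,0,0,30,0,0,0,0.81,0,0,15,0,0,0,0.81,0,0,0,0,0,0,0.4,0,0,0,0,0,0,0.4,0,0,0,0,0,0,0.4,0,0,0,0,0,0,0.4,0,0,0,0,0,0,0.4,0,0,0,0,0,0,0.4],
  "grip_force": 25
}}

```text
clock: 8.2
eef_pos: [524.0, -343.4, 73.9]
eef_rot: [179.8, -0.1, 42.1]
wrist_force: [-0.6, -0.7, 6.4]
gripper_width: 0.593
grasp_force: 25.0
```

Emit:
{"name": "jog_arm", "arguments": {
  "targets": [0,0,-20,0,0,0,0.4,0,0,-40,0,0,0,0.4,0,0,-50,0,0,0,0.4,0,0,-40,0,0,0,0.4,0,0,-40,0,0,0,0.4,0,0,0,0,0,0,0.4]
}}

```text
clock: 8.8
eef_pos: [525.8, -344.3, 268.6]
eef_rot: [179.3, -0.2, 42.1]
wrist_force: [1.8, -0.1, -1.0]
gripper_width: 0.591
grasp_force: 25.0
```

```bash
python3 -c "
from lib import *
go(545-30,108,260,9)"
```

```text
shift [ 295.2 -342.9    8.6] turn z 0.577
```

Emit:
{"name": "jog_arm", "arguments": {
  "targets": [29.5,-34.3,0,0,0,0,0.4,29.5,-34.3,0,0,0,0,0.4,29.5,-34.3,0,0,0,0,0.4,29.5,-34.3,0,0,0,0,0.4,29.5,-34.3,0,0,0,0,0.4,29.5,-34.3,0,0,0,0,0.4,29.5,-34.3,0,0,0,0,0.4,29.5,-34.3,0,0,0,0,0.4,29.5,-34.3,0,0,0,0,0.4,29.5,-34.3,0,0,0,0,0.4]
}}

```text
clock: 9.8
eef_pos: [510.5, 111.1, 261.3]
eef_rot: [-180.0, 0.1, 42.1]
wrist_force: [0.6, 0.3, -1.7]
gripper_width: 0.593
grasp_force: 25.0
```

Emit:
{"name": "jog_arm", "arguments": {
  "targets": [0,0,0,0,0,0.144,0.4,0,0,0,0,0,0.144,0.4,0,0,0,0,0,0.144,0.4,0,0,0,0,0,0.144,0.4,0,0,0,0,0,0,0.4,0,0,0,0,0,0,0.4]
}}

```text
clock: 10.4
eef_pos: [511.0, 109.6, 261.4]
eef_rot: [180.0, 0.1, 9.3]
wrist_force: [-0.8, -0.5, -2.9]
gripper_width: 0.592
grasp_force: 25.0
```

```bash
python3 - <<'E'
from lib import *
s=r.read_state(); print(s["eef_pos"],s["eef_rot"],s["joints"].round(0))
c=imaging.camera("wrist"); cv2.imwrite("pics/w4.png",c["image"][:,:,::-1])
E
```

```text
[511.01461867 109.63464876 261.44358124] [1.79988108e+02 6.36990807e-02 9.30770454e+00] [  -9.   22.   -8.  103.    4.   56. -100.]
```

View pics/w4.png

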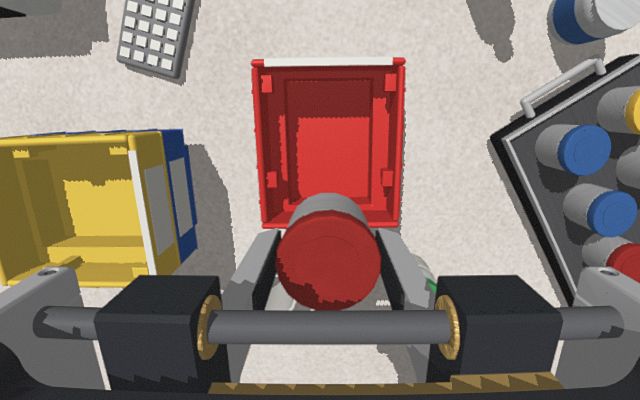

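The red tote's rim corners are about (252,62), (405,60), (398,226), (262,226). The white end is away from the robot, and the inside is empty.

```bash
python3 - <<'E'
from lib import *
c=imaging.camera("wrist"); im=c["image"]
b=max([b for b in blobs(im[:235],"red",500,s=100,v=40)],key=lambda b:b[0]); print(b[:3])
X=onplane(c,[(252,60),(405,58),(398,226),(262,226)],90); print(X.round(1)); print([round(np.linalg.norm(X[i]-X[i-1])) for i in range(4)])
def yaw(a,b): return round(float(np.degrees(np.arctan2(b[1]-a[1],b[0]-a[0]))),1)
print(yaw(X[3],X[0]),yaw(X[2],X[1]),yaw(X[1],X[0])-90,X.mean(0))
T=imaging.camera("top")
# rim height from two views: white-end corners, top (256.8,188.3),(305,181.7)
for w,t in(((252,60),(256.8,187.5)),((405,58),(305,181.3))): X1,e=tri(c,[w],T,[t]); print(X1.round(1),round(e,1))
# floor outline: floor corners at z=3
F=onplane(c,[(297,194),(373,194)],3);print(F.round(1))
# edges: left and right outer boundary per row
m=mask(im,"red",100,40)
for v in(80,120,160,200):
    xs=np.where(m[v,230:420])[0]+230; q=onplane(c,[(xs[0],v),(xs[-1]+1,v)],90); print(v,xs[0],xs[-1],q[:,:2].round(1).tolist(),np.linalg.norm(q[0]-q[1]).round(1))
E
```

```text
(23191, array([329. , 143.6]), array([251,  58, 155, 177], dtype=int32))
[[623.2 207.3  90. ]
 [650.2  53.9  90. ]
 [472.   22.5  90. ]
 [446.8 177.1  90. ]]
[179, 156, 181, 157]
9.7 10.0 10.0 [548.05693721 115.214714    90.        ]
[615.  191.1 152.4] 3.5
[652.3  51.   74.8] 1.4
[[467.9 147.3   3. ]
 [484.9  42.6   3. ]]
80 252 404 [[603.8, 205.2], [629.2, 49.4]] 157.9
120 255 403 [[564.0, 197.6], [589.5, 41.7]] 158.0
160 257 401 [[521.9, 190.9], [547.4, 34.7]] 158.3
200 259 400 [[477.2, 183.8], [502.9, 25.9]] 160.0
```

```bash
python3 -c "
from lib import *
go(584,121,35,10)"
```

```text
shift [ 73.5   0.3 226.8] turn z -0.014
```

Emit:
{"name": "jog_arm", "arguments": {
  "targets": [36.7,0,30,0,0,0,0.4,36.7,0,30,0,0,0,0.4,0,0,45,0,0,0,0.4,0,0,45,0,0,0,0.4,0,0,35,0,0,0,0.4,0,0,25,0,0,0,0.4,0,0,15,0,0,0,0.4,0,0,0,0,0,0,0.4,0,0,0,0,0,0,0.4]
}}

```text
clock: 11.45
eef_pos: [584.9, 121.4, 37.7]
eef_rot: [-180.0, -0.1, 9.1]
wrist_force: [0.5, -0.6, -1.1]
gripper_width: 0.585
grasp_force: 25.0
```

Emit:
{"name": "jog_arm", "arguments": {
  "targets": [0,0,2,0,0,0,0.4,0,0,0,0,0,0,0.68,0,0,0,0,0,0,0.68,0,0,0,0,0,0,0.68]
}}

```text
clock: 11.85
eef_pos: [584.6, 121.4, 35.8]
eef_rot: [-180.0, -0.1, 9.1]
wrist_force: [0.5, 0.1, -0.6]
gripper_width: 0.679
grasp_force: 0.0
```

Emit:
{"name": "jog_arm", "arguments": {
  "targets": [0,0,-45,0,0,0,0.68,0,0,-45,0,0,0,0.68,0,0,-45,0,0,0,0.81,0,0,-45,0,0,0,0.81,0,0,-30,0,0,0,0.81,-19.4,41.3,0,0,0,0,0.81,-19.4,41.3,0,0,0,0,0.81,-19.4,41.3,0,0,0,0,0.81,-19.4,41.3,0,0,0,0,0.81,-19.4,41.3,0,0,0,0,0.81,-19.4,41.3,0,0,0,0,0.81,-19.4,41.3,0,0,0,0,0.81]
}}

```text
clock: 13.05
eef_pos: [495.0, -187.4, 245.5]
eef_rot: [180.0, -0.1, 9.1]
wrist_force: [0.6, -0.1, -0.9]
gripper_width: 0.81
grasp_force: 0.0
```

Emit:
{"name": "jog_arm", "arguments": {
  "targets": [-19.4,41.3,0,0,0,0,0.81,-19.4,41.3,0,0,0,0,0.81,0,0,15,0,0,-0.144,0.81,0,0,15,0,0,-0.144,0.81,0,0,15,0,0,-0.144,0.81,0,0,0,0,0,-0.144,0.81,0,0,0,0,0,0,0.81,0,0,0,0,0,0,0.81]
}}

```text
clock: 13.85
eef_pos: [470.6, -273.6, 200.4]
eef_rot: [180.0, -0.0, 41.9]
wrist_force: [0.1, -0.8, 0.4]
gripper_width: 0.812
grasp_force: 0.0
```

```bash
cat > look.py <<'E'
from lib import *
import sys
s=r.read_state(); print(s["clock"],s["eef_pos"].round(1),s["eef_rot"].round(1),s["joints"].round(0)[6])
c=imaging.camera("wrist"); 
if len(sys.argv)>1: cv2.imwrite(f"pics/{sys.argv[1]}.png",c["image"][:,:,::-1])
for col in ("red","blue","yellow"):
    for a,ce,b,_ in blobs(c["image"],col,200): print(col,a,ce,b,onplane(c,[ce],101)[0].round(1))
E
python3 look.py
```

```text
13.85 [ 470.6 -273.6  200.4] [180.   -0.   41.9] -29.0
red 3014 [540.2 131.3] [480 114 122  36] [ 637.9 -369.3  101. ]
red 2897 [328.5 198.2] [298 169  62  60] [ 470.6 -272.6  101. ]
blue 1704 [326.8  13.4] [293   0  68  33] [ 581.6 -171.2  101. ]
blue 3452 [330.3 109.2] [298  76  66  68] [ 528.8 -222.4  101. ]
yellow 1936 [433.   14.5] [400   0  70  36] [ 637.7 -233.7  101. ]
yellow 3606 [425.8 100.3] [392  66  68  69] [ 587.5 -276.6  101. ]
```

Emit:
{"name": "jog_arm", "arguments": {
  "targets": [0,0,45,0,0,0,0.81,0,0,45,0,0,0,0.81,0,0,25,0,0,0,0.81,0,0,14,0,0,0,0.81,0,0,0,0,0,0,0.4,0,0,0,0,0,0,0.4,0,0,0,0,0,0,0.4,0,0,0,0,0,0,0.4,0,0,0,0,0,0,0.4,0,0,0,0,0,0,0.4]
}}

```text
clock: 14.9
eef_pos: [471.4, -273.8, 72.2]
eef_rot: [179.9, -0.1, 42.1]
wrist_force: [-0.9, 0.6, 6.9]
gripper_width: 0.593
grasp_force: 25.0
```

Emit:
{"name": "jog_arm", "arguments": {
  "targets": [0,0,-30,0,0,0,0.4,0,0,-50,0,0,0,0.4,0,0,-50,0,0,0,0.4,0,0,-40,0,0,0,0.4,35.5,-32.3,0,0,0,0,0.4,35.5,-32.3,0,0,0,0,0.4,35.5,-32.3,0,0,0,0,0.4,35.5,-32.3,0,0,0,0,0.4,35.5,-32.3,0,0,0,0,0.4,35.5,-32.3,0,0,0,0,0.4,35.5,-32.3,0,0,0,0,0.4,35.5,-32.3,0,0,0,0,0.4]
}}

```text
clock: 16.1
eef_pos: [507.5, 110.3, 241.1]
eef_rot: [180.0, 0.0, 42.1]
wrist_force: [0.7, 0.1, -2.1]
gripper_width: 0.592
grasp_force: 25.0
```

Emit:
{"name": "jog_arm", "arguments": {
  "targets": [0,0,0,0,0,0.144,0.4,0,0,0,0,0,0.144,0.4,0,0,0,0,0,0.144,0.4,0,0,0,0,0,0.144,0.4,0,0,0,0,0,0,0.4,0,0,0,0,0,0,0.4]
}}

```text
clock: 16.7
eef_pos: [507.6, 108.8, 241.0]
eef_rot: [180.0, 0.0, 9.3]
wrist_force: [-0.5, -0.9, -1.6]
gripper_width: 0.596
grasp_force: 25.0
```

```bash
python3 look.py w5; python3 -c "
from lib import *
go(509.5,107.5,36,9.5)"
```

```text
16.7 [507.6 108.8 241. ] [180.    0.    9.3] -101.0
red 32632 [328.6 167.3] [246  51 164 259] [528.2 112.5 101. ]
blue 964 [582.   18.9] [565   0  48  38] [706.  -98.2 101. ]
blue 2357 [599.  148.7] [571 123  57  53] [ 593.  -157.1  101. ]
blue 1784 [172.4 188. ] [151 128  40 140] [481.6 267.2 101. ]
blue 1564 [622.3 216.6] [601 192  39  49] [ 527.9 -212.4  101. ]
yellow 20789 [ 72.1 207.4] [  0 130 172 165] [442.6 375.7 101. ]
shift [  1.6   1.5 205. ] turn z -0.004
```

View pics/w5.png

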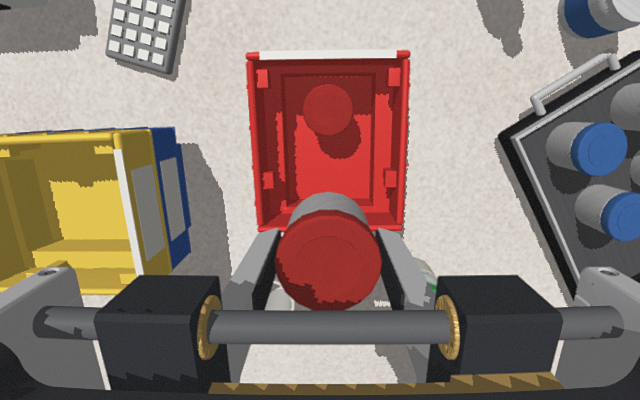

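Tin A stands upright in the red tote at (327,110), between the walls with the near half free. Placing the second red tin.

Emit:
{"name": "jog_arm", "arguments": {
  "targets": [1.6,1,45,0,0,0,0.4,0,0,45,0,0,0,0.4,0,0,45,0,0,0,0.4,0,0,35,0,0,0,0.4,0,0,25,0,0,0,0.4,0,0,13,0,0,0,0.4,0,0,0,0,0,0,0.4,0,0,0,0,0,0,0.4,0,0,0,0,0,0,0.68,0,0,0,0,0,0,0.68,0,0,0,0,0,0,0.68]
}}

```text
clock: 17.85
eef_pos: [510.4, 108.2, 34.0]
eef_rot: [-180.0, -0.1, 9.1]
wrist_force: [-0.2, -0.5, 0.2]
gripper_width: 0.681
grasp_force: 0.0
```

```bash
python3 - <<'E'
from lib import *
c=imaging.camera("wrist")
go(455,330,300,9)
# calib check with earlier frame geometry: tin A seen at w5
E
python3 -c "
from lib import *
T=imaging.camera('top')
for col in('red','yellow','blue'):
  for b in blobs(T['image'],col,25): print(col,b[0],b[1],b[2])"
```

```text
shift [ -19.5 -227.8 -266.2] turn z 0.002
red 317 [445.7 183.6] [432 168  29  32]
red 493 [297.4 196.5] [282 181  27  31]
red 147 [264.4 192.6] [256 188  25  13]
red 99 [307.  235.3] [301 231  13  10]
red 538 [ 79.1 327.8] [ 64 317  34  24]
red 1255 [113.6 368.2] [ 80 350  68  39]
yellow 64 [334.1 136.7] [330 133   9   9]
yellow 284 [394.4 182.8] [385 174  19  19]
yellow 293 [411.2 202.8] [402 194  19  19]
yellow 3209 [193.1 244.2] [161 214  70  61]
blue 258 [373.5 200.2] [365 192  18  18]
blue 916 [ 12.4 223.5] [  0 204  29  39]
blue 266 [393.5 221.5] [385 213  18  18]
blue 366 [ 11.2 252.8] [  0 245  24  17]
blue 340 [ 10.2 272.4] [  0 265  22  16]
```

Emit:
{"name": "jog_arm", "arguments": {
  "targets": [0,0,-43,0,0,0,0.68,0,0,-43,0,0,0,0.68,0,0,-43,0,0,0,0.4,0,0,-43,0,0,0,0.3,0,0,-43,0,0,0,0.3,0,0,-43,0,0,0,0.3,-6.6,-46,0,0,0,0,0.3,-6.6,-46,0,0,0,0,0.3,-6.6,-46,0,0,0,0,0.3,-6.6,-46,0,0,0,0,0.3,-6.6,-46,0,0,0,0,0.3]
}}

```text
clock: 19.05
eef_pos: [439.8, 331.3, 291.3]
eef_rot: [180.0, -0.0, 9.1]
wrist_force: [1.5, -0.3, -0.5]
gripper_width: 0.3
grasp_force: 0.0
```

Emit:
{"name": "jog_arm", "arguments": {
  "targets": [0,0,0,0,0,-0.144,0.3,0,0,0,0,0,-0.144,0.3,0,0,0,0,0,-0.144,0.3,0,0,0,0,0,-0.144,0.3,0,0,0,0,0,-0.144,0.3,0,0,0,0,0,-0.144,0.3,0,0,0,0,0,-0.144,0.3,0,0,0,0,0,-0.144,0.3,0,0,0,0,0,-0.144,0.3,0,0,0,0,0,-0.144,0.3,0,0,0,0,0,-0.144,0.3,0,0,0,0,0,0,0.3]
}}

```text
clock: 20.25
eef_pos: [440.5, 329.7, 290.9]
eef_rot: [-180.0, -0.0, 99.9]
wrist_force: [-0.2, 0.6, 0.8]
gripper_width: 0.3
grasp_force: 0.0
```

```bash
python3 look.py w6
```

```text
20.25 [440.5 329.7 290.9] [-180.    -0.    99.9] -47.0
red 263 [410.7 272.4] [389 267  49   9] [563.5 229.7 101. ]
red 1448 [331.8 287. ] [311 268  49  43] [468.6 192.5 101. ]
red 2334 [342.4 364.3] [312 345  64  39] [504.4  75.3 101. ]
yellow 27730 [337.9 136.2] [255  50 167 182] [442.3 380.6 101. ]
```

View pics/w6.png

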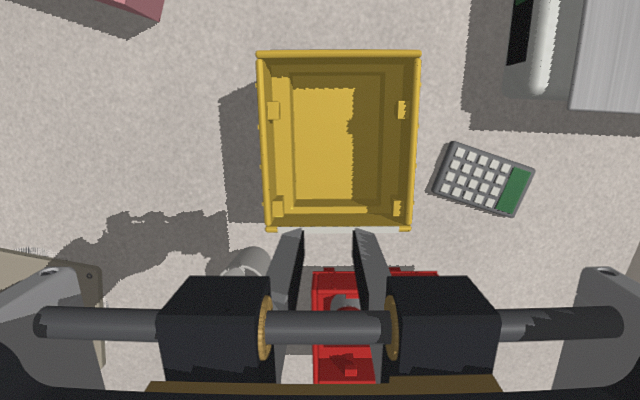

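The yellow rim corners are about (256,52), (421,52), (411,231), (265,231), with the white end at the bottom. The second red tin stands in the red tote at (345,300).

```bash
cat > rim.py <<'E'
from lib import *
def rim(c,col,z,rows,x0,x1,ends):
    """centre line from the outer side edges of the rim; ends: pixel rows of far and near rim edge"""
    m=mask(c["image"],col,100,40); M=[]
    for v in rows:
        xs=np.where(m[v,x0:x1])[0]+x0; q=onplane(c,[(xs[0]-.5,v),(xs[-1]+.5,v)],z)[:,:2]; M.append(q)
    M=np.array(M); L,R=M[:,0],M[:,1]
    def fit(P): return cv2.fitLine(P.astype(np.float32),cv2.DIST_L2,0,.01,.01).ravel()
    l,rr=fit(L),fit(R); u=l[:2]*np.sign(l[:2]@(L[0]-L[-1]))+rr[:2]*np.sign(rr[:2]@(L[0]-L[-1])); u/=np.linalg.norm(u); n=np.array([-u[1],u[0]])
    w=(L@n).mean()-(R@n).mean(); lat=((L@n).mean()+(R@n).mean())/2
    mid=(x0+x1)/2
    e=[onplane(c,[(p[0],p[1])],z)[0,:2]@u for p in ends]
    cen=u*np.mean(e)+n*lat
    print("yaw far",np.degrees(np.arctan2(u[1],u[0])).round(2),"width",w.round(1),"len",round(e[0]-e[1],1),"centre",cen.round(1),"far-based",(u*(e[0]-92)+n*lat).round(1))
    return cen,u
E
python3 - <<'E'
from rim import *
c=imaging.camera("wrist")
m=mask(c["image"],"yellow",100,40)
for x in (300,340,380): ys=np.where(m[:,x])[0]; print(x,ys[0],ys[-1])
for x in (268,272,404,408): ys=np.where(m[:,x])[0]; print(x,ys[0],ys[-1])
rim(c,"yellow",143,range(70,215,10),240,440,[(338,50.5),(338,231)])
g=cv2.cvtColor(c["image"],cv2.COLOR_RGB2HSV)[215:240,330]; print(g.tolist())
E
```

```text
300 50 393
340 49 393
380 49 394
268 50 394
272 50 392
404 49 391
408 49 392
yaw far 100.26 width 157.7 len 180.6 centre [442.5 373.2] far-based [442.8 371.5]
[[23, 162, 120], [23, 159, 125], [23, 173, 122], [23, 165, 124], [23, 162, 126], [23, 162, 124], [22, 165, 125], [23, 158, 126], [22, 161, 125], [23, 171, 124], [23, 160, 123], [23, 91, 160], [25, 16, 196], [27, 12, 199], [20, 11, 200], [23, 15, 199], [27, 13, 198], [27, 12, 198], [16, 17, 192], [13, 19, 186], [16, 20, 188], [14, 20, 189], [15, 16, 188], [17, 18, 194], [12, 20, 191]]
```

```bash
python3 - <<'E'
from rim import *
c=imaging.camera("wrist");T=imaging.camera("top");S=imaging.camera("side")
s=r.read_state();p=s["eef_pos"];a=np.radians(s["eef_rot"][2]);tx=np.array([np.cos(a),np.sin(a),0]);ty=np.array([np.sin(a),-np.cos(a),0])
print("tips",proj(c,[p+sy*14*ty+sx*8*tx for sy in(-1,1) for sx in(-1,1)]).round(0).tolist())
u=np.array([-.178,.984,0]);n=np.array([.984,.178,0])
for cen in((442.5,372.5,143),(441,363,143)):
    C=[np.array(cen)+i*92*u+j*79.5*n for i,j in((1,-1),(1,1),(-1,1),(-1,-1))]
    print("wrist",proj(c,C).round(0).tolist(),"top",proj(T,C).round(1).tolist(),"side",proj(S,C).round(1).tolist())
t=T["image"][205:285,150:245]; sd=S["image"][260:400,270:390]
cv2.imwrite("pics/c3.png",np.hstack([cv2.resize(t,(400,337),interpolation=cv2.INTER_CUBIC),cv2.resize(sd,(400,337),interpolation=cv2.INTER_CUBIC)])[:,:,::-1])
E
```

```text
tips [[306.0, 256.0], [305.0, 231.0], [352.0, 256.0], [353.0, 231.0]]
wrist [[253.0, 51.0], [421.0, 49.0], [411.0, 232.0], [264.0, 234.0]] top [[164.8, 275.2], [159.4, 221.7], [220.5, 212.5], [226.9, 265.8]] side [[378.7, 359.9], [279.3, 354.4], [292.3, 272.5], [377.1, 276.5]]
wrist [[250.0, 61.0], [417.0, 59.0], [408.0, 240.0], [262.0, 242.0]] top [[168.0, 275.8], [162.5, 222.3], [223.6, 213.1], [230.1, 266.4]] side [[380.6, 355.3], [282.0, 349.9], [294.5, 269.1], [378.7, 273.1]]
```

View pics/c3.png

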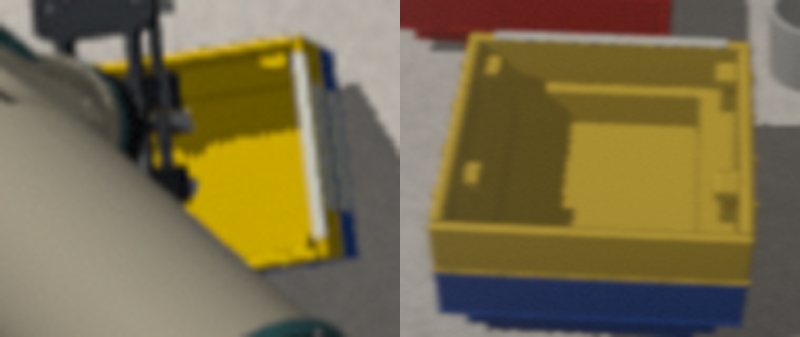

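The side view puts the yellow rim's near corners at (280,355) and (376,360), which matches the wrist fix (443,371) within about 2 mm. I will pinch its +y long wall.

```bash
python3 -c "
from lib import *
go(518.9,376.6,105,100.2)"
```

```text
shift [ 32.8  85.  186.1] turn z -0.008
```

Emit:
{"name": "jog_arm", "arguments": {
  "targets": [16.4,42.5,0,0,0,0,0.3,16.4,42.5,0,0,0,0,0.3,0,0,45,0,0,0,0.3,0,0,45,0,0,0,0.3,0,0,35,0,0,0,0.3,0,0,30,0,0,0,0.3,0,0,20,0,0,0,0.3,0,0,14,0,0,0,0.3,0,0,0,0,0,0,0.3],
  "grip_force": 55
}}

```text
clock: 21.4
eef_pos: [518.0, 375.9, 100.2]
eef_rot: [-179.8, 0.1, 99.8]
wrist_force: [-1.0, -0.3, -0.3]
gripper_width: 0.304
grasp_force: 0.0
```

Emit:
{"name": "jog_arm", "arguments": {
  "targets": [0,0,0,0,0,0,0,0,0,0,0,0,0,0,0,0,0,0,0,0,0,0,0,0,0,0,0,0,0,0,0,0,0,0,0]
}}

```text
clock: 21.9
eef_pos: [519.5, 377.3, 103.3]
eef_rot: [179.9, -0.0, 99.9]
wrist_force: [0.8, 0.1, 6.1]
gripper_width: 0.075
grasp_force: 55.0
```

```bash
python3 -c "
from lib import *
s=r.read_state();print(s['eef_pos'],s['wrist_force'],s['torque'],s['gripper_width'])"
```

```text
[519.54588073 377.2823228  103.33481428] [0.81450764 0.14941731 6.1244027 ] [-0.22335205  0.18949581  0.18833167] 0.07479578630153932
```

Emit:
{"name": "jog_arm", "arguments": {
  "targets": [0,0,-15,0,0,0,0,0,0,-15,0,0,0,0,0,0,-25,0,0,0,0,0,0,-35,0,0,0,0,0,0,-45,0,0,0,0,0,0,-45,0,0,0,0,0,0,0,0,0,0,0]
}}

```text
clock: 22.6
eef_pos: [521.0, 380.2, 290.2]
eef_rot: [179.3, -0.4, 99.8]
wrist_force: [-0.3, 0.8, -2.5]
gripper_width: 0.074
grasp_force: 55.0
```

```bash
python3 - <<'E'
from lib import *
s=r.read_state();print(s['eef_pos'],s['eef_rot'],s['wrist_force'],s['torque'],s['gripper_width'],s["joints"].round(0))
c=imaging.camera("wrist");S=imaging.camera("side")
cv2.imwrite("pics/y1.png",np.hstack([cv2.resize(c["image"],(400,250)),cv2.resize(S["image"],(400,250))])[:,:,::-1])
E
```

```text
[520.96193921 380.22521713 290.20014357] [179.34523932  -0.42609678  99.84493038] [-0.28289014  0.75486577 -2.48680742] [ 0.1062987  -0.27546559 -0.01407941] 0.07375076937817301 [-19.  34. -35.  81.  20.  70. -46.]
```

View pics/y1.png

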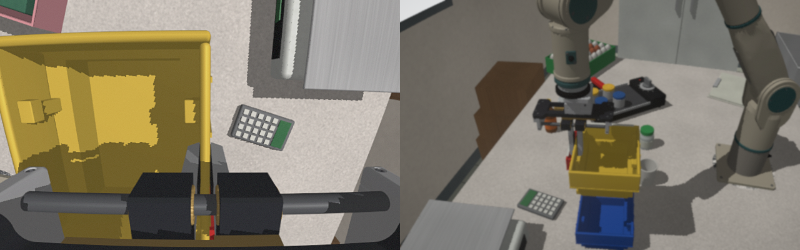

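Yellow hangs level from the gripper and blue stayed on the counter. I'll refine the red tote from the saved w5 frame, using the placed tin as a reference.

```bash
cat > past.py <<'E'
from rim import *
from scipy.spatial.transform import Rotation as Ro
def cam_at(pos,rot):
    "wrist camera calibration at an earlier tool pose, from the present hand-eye relation"
    s=r.read_state(); c=imaging.camera("wrist"); Rt=Ro.from_euler("xyz",s["eef_rot"],degrees=True).as_matrix(); p=s["eef_pos"]
    A=c["R"]@Rt; b=c["R"]@p+c["t"]
    Rn=Ro.from_euler("xyz",rot,degrees=True).as_matrix(); d=dict(c); d["R"]=A@Rn.T; d["t"]=b-d["R"]@np.array(pos); return d
E
python3 - <<'E'
from past import *
for n,pos,rot,e in(("w5",(507.6,108.8,241.),(180,0,9.3),None),("w4",(511,109.6,261.4),(180,.06,9.31),None)):
    c=cam_at(pos,rot); c["image"]=cv2.imread(f"pics/{n}.png")[:,:,::-1].copy()
    if n=="w5":
        print("lid",onplane(c,[(327.5,110)],59))
        h=cv2.cvtColor(c["image"],cv2.COLOR_RGB2HSV); col=h[40:65,329]; print([tuple(x) for x in col.tolist()])
    m=mask(c["image"],"red",100,40)
    print([np.where(m[:,x])[0][[0]].tolist() for x in(250,255,400,405)])
    rim(c,"red",90,range(75,215,10),230,430,[(329,51 if n=="w5" else 58),(329,231.5 if n=="w5" else 226)])
E
```

```text
lid [[584.89052931 122.7008864   59.        ]]
[(21, 15, 218), (14, 18, 216), (16, 15, 215), (16, 15, 217), (18, 14, 220), (18, 15, 219), (15, 11, 223), (15, 14, 222), (18, 14, 220), (11, 9, 220), (17, 8, 233), (18, 5, 233), (24, 5, 232), (24, 5, 232), (30, 4, 231), (30, 4, 233), (24, 5, 235), (36, 5, 235), (18, 13, 189), (1, 119, 101), (2, 201, 99), (0, 188, 102), (0, 181, 104), (1, 189, 101), (1, 186, 100)]
[[52], [52], [51], [50]]
yaw far 10.07 width 158.1 len 182.4 centre [548.9 115.7] far-based [548.1 115.5]Traceback (most recent call last):
  File "<stdin>", line 8, in <module>
IndexError: index 0 is out of bounds for axis 0 with size 0
```

Emit:
{"name": "jog_arm", "arguments": {
  "targets": [-42.7,-3.4,0,0,0,0,0,-42.7,-3.4,0,0,0,0,0,-42.7,-3.4,0,0,0,0,0,-42.7,-3.4,0,0,0,0,0,-42.7,-3.4,0,0,0,0,0,-42.7,-3.4,0,0,0,0,0,-42.7,-3.4,0,0,0,0,0,-42.7,-3.4,0,0,0,0,0,0,0,0,0,0,0.143,0,0,0,0,0,0,0.143,0,0,0,0,0,0,0.143,0,0,0,0,0,0,0.143,0]
}}

```text
clock: 24.0
eef_pos: [549.2, 35.1, 280.2]
eef_rot: [-179.8, 0.1, 66.7]
wrist_force: [-0.2, -1.0, -2.3]
gripper_width: 0.078
grasp_force: 55.0
```

Emit:
{"name": "jog_arm", "arguments": {
  "targets": [0,0,0,0,0,0.143,0,0,0,0,0,0,0.143,0,0,0,0,0,0,0.143,0,0,0,0,0,0,0.143,0,0,0,0,0,0,0.143,0,0,0,0,0,0,0.143,0,0,0,0,0,0,0.143,0,0,0,30,0,0,0,0,0,0,0,0,0,0,0,0,0,0,0,0,0,0]
}}

```text
clock: 25.0
eef_pos: [549.2, 35.4, 250.8]
eef_rot: [-180.0, 0.2, 9.8]
wrist_force: [0.3, -0.4, -1.0]
gripper_width: 0.077
grasp_force: 55.0
```

```bash
cat > st.py <<'E'
from lib import *
import sys
s=r.read_state();print(s['clock'],s['eef_pos'].round(1),s['eef_rot'].round(2),s['wrist_force'].round(1),s['torque'].round(2),s['gripper_width'].round(3),s['joints'][6].round(0))
if len(sys.argv)>1: go(*map(float,sys.argv[1:5]))
E
python3 st.py 552.8 38.9 132 9.7
```

```text
Traceback (most recent call last):
  File "st.py", line 3, in <module>
    s=r.read_state();print(s['clock'],s['eef_pos'].round(1),s['eef_rot'].round(2),s['wrist_force'].round(1),s['torque'].round(2),s['gripper_width'].round(3),s['joints'][6].round(0))
                                                                                                                                 ^^^^^^^^^^^^^^^^^^^^^^^^
AttributeError: 'float' object has no attribute 'round'
```

```bash
sed -i "s/s\['gripper_width'\].round(3)/round(s['gripper_width'],3)/" st.py; python3 st.py 552.8 38.9 132 9.7; python3 - <<'E'
from lib import *
c=imaging.camera("wrist"); s=r.read_state(); m=mask(c["image"],"yellow",100,40); z=s["eef_pos"][2]+39.7
xs=np.arange(20,320,10); P=[(x,np.where(m[:,x])[0][0]) for x in xs]; print(P[::5])
X=onplane(c,P,z)[:,:2]; l=cv2.fitLine(X.astype(np.float32),cv2.DIST_L1,0,.01,.01).ravel(); print("edge dir",np.degrees(np.arctan2(l[1],l[0]))%180, "expect",(s["eef_rot"][2]+90)%180)
a=np.radians(s["eef_rot"][2]); print("along tool x of edge",(X-s["eef_pos"][:2])@[np.cos(a),np.sin(a)], "expect",92+8)
E
```

```text
25.0 [549.2  35.4 250.8] [-179.98    0.23    9.76] [ 0.3 -0.4 -1. ] [-0.15 -0.06  0.02] 0.077 -93.0
shift [  4.2  -2.8 118.8] turn z 0.001
[(np.int64(20), np.int64(57)), (np.int64(70), np.int64(54)), (np.int64(120), np.int64(52)), (np.int64(170), np.int64(51)), (np.int64(220), np.int64(50)), (np.int64(270), np.int64(49))]
edge dir 99.729965 expect 99.74388949988564
along tool x of edge [98.29830896 98.4605152  98.23717574 98.02666787 98.22129375 98.42442179
 98.24577454 98.07745866 98.69411158 98.15665317 98.40109079 98.26780312
 98.14285887 98.40869399 98.29884244 98.19652962 98.48195487 98.39349197
 98.31197289 98.23722351 98.16908735 98.48515196 98.42949801 98.38012117
 98.33692438 98.29982372 98.26874786 98.24363756 98.22444529 98.21113493] expect 100
```

Emit:
{"name": "jog_arm", "arguments": {
  "targets": [5.6,-2.8,20,0,0,-0.005,0,0,0,30,0,0,0,0,0,0,30,0,0,0,0,0,0,15,0,0,0,0,0,0,5,0,0,0,0,0,0,0,0,0,0,0,0,0,0,0,0,0,0,0,0,0,0,0,0,0]
}}

```text
clock: 25.85
eef_pos: [556.6, 39.4, 153.3]
eef_rot: [180.0, -0.1, 10.0]
wrist_force: [0.6, 0.1, -3.0]
gripper_width: 0.076
grasp_force: 55.0
```

```bash
python3 st.py 554.2 39.1 132 10
```

```text
25.85 [556.6  39.4 153.3] [ 1.7999e+02 -1.5000e-01  1.0010e+01] [ 0.6  0.1 -3. ] [-0.14  0.04 -0.02] 0.076 -96.0
shift [-2.4 -0.2 21.3] turn z 0.0
```

Emit:
{"name": "jog_arm", "arguments": {
  "targets": [-2.4,0,6,0,0,0,0,0,0,6,0,0,0,0,0,0,4,0,0,0,0,0,0,0,0,0,0,0,0,0,0,0,0,0,0]
}}

```text
clock: 26.35
eef_pos: [553.1, 38.9, 135.8]
eef_rot: [-180.0, 0.0, 10.0]
wrist_force: [-0.0, -0.0, -2.8]
gripper_width: 0.077
grasp_force: 55.0
```

```bash
python3 st.py 554.2 39.1 130 10
```

```text
26.35 [553.1  38.9 135.8] [-1.800e+02  2.000e-02  1.002e+01] [-0.  -0.  -2.8] [-0.15 -0.03 -0.03] 0.077 -96.0
shift [ 1.1 -0.   5.8] turn z 0.0
```

Emit:
{"name": "jog_arm", "arguments": {
  "targets": [0.8,0,2,0,0,0,0,0,0,2,0,0,0,0,0,0,0,0,0,0,0]
}}

```text
clock: 26.65
eef_pos: [553.8, 39.0, 131.7]
eef_rot: [-180.0, 0.0, 10.0]
wrist_force: [0.1, 0.4, -2.3]
gripper_width: 0.078
grasp_force: 55.0
```

Emit:
{"name": "jog_arm", "arguments": {
  "targets": [0,0,1.5,0,0,0,0,0,0,0,0,0,0,0]
}}

```text
clock: 26.85
eef_pos: [554.1, 39.0, 130.5]
eef_rot: [-180.0, -0.0, 10.0]
wrist_force: [-0.3, 0.1, -3.3]
gripper_width: 0.079
grasp_force: 55.0
```

Emit:
{"name": "jog_arm", "arguments": {
  "targets": [0,0,1.5,0,0,0,0,0,0,0,0,0,0,0]
}}

```text
clock: 27.05
eef_pos: [554.1, 39.0, 130.2]
eef_rot: [180.0, -0.0, 10.0]
wrist_force: [-3.0, -0.4, 7.7]
gripper_width: 0.075
grasp_force: 55.0
```

Contact came at TCP z 130.2; the stacking height predicts 130.3, so the feet are on the saddles. Releasing and checking.

Emit:
{"name": "jog_arm", "arguments": {
  "targets": [0,0,0,0,0,0,0.15,0,0,0,0,0,0,0.3,0,0,0,0,0,0,0.3,0,0,-25,0,0,0,0.3,0,0,-40,0,0,0,0.3,0,0,-45,0,0,0,0.3,0,0,-45,0,0,0,0.3,-40,-22,-10,0,0,0,0.3,-40,-22,0,0,0,0,0.3,0,-27,0,0,0,0,0.3,0,0,0,0,0,0,0.81,0,0,0,0,0,0,0.81]
}}

```text
clock: 28.25
eef_pos: [463.1, 95.1, 294.2]
eef_rot: [180.0, -0.0, 10.1]
wrist_force: [0.2, 0.3, -0.6]
gripper_width: 0.436
grasp_force: 0.0
```

```bash
python3 st.py; python3 - <<'E'
from rim import *
c=imaging.camera("wrist");S=imaging.camera("side")
cv2.imwrite("pics/y2.png",np.hstack([cv2.resize(c["image"],(400,250)),cv2.resize(S["image"][150:350,220:420],(400,400))[:250*400//400+0] if 0 else cv2.resize(S["image"][150:330,220:420],(400,250))])[:,:,::-1])
E
```

```text
28.25 [463.1  95.1 294.2] [ 1.7998e+02 -5.0000e-02  1.0080e+01] [ 0.2  0.3 -0.6] [-0.01 -0.05  0.01] 0.436 -101.0
```

View pics/y2.png

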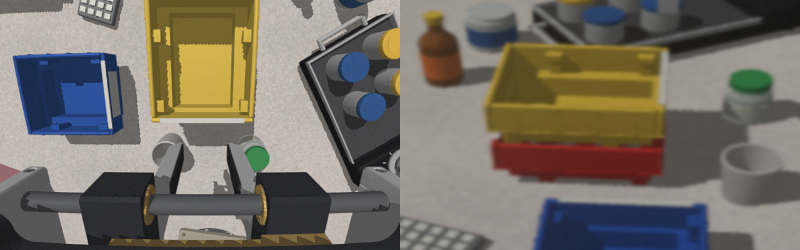

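Yellow sits level and square on red with its white end towards the robot, so the two are opposed. Blue is alone and empty. Measuring the stack pose and the tins.

```bash
python3 - <<'E'
from rim import *
c=imaging.camera("wrist"); im=c["image"]; h=cv2.cvtColor(im,cv2.COLOR_RGB2HSV)
print([(v,h[v,330].tolist()) for v in range(183,204)])
m=mask(im,"yellow",100,40)
for x in(245,250,405,410): ys=np.where(m[:260,x])[0]; print(x,ys[-1] if len(ys) else None)
rim(c,"yellow",170,range(20,180,15),225,430,[(330,0),(330,196)])
print("near",onplane(c,[(330,196)],170).round(1))
# blue rim
m=mask(im,"blue",100,40)
for b in blobs(im,"blue",1500): print(b[:3])
T=imaging.camera("top")
for col in("yellow","blue"):
    for b in blobs(T["image"],col,150): print(col,b[0],b[1],onplane(T,[b[1]],101)[0].round(1))
E
python3 st.py 588 -278 190 42
```

```text
[(183, [23, 162, 161]), (184, [22, 162, 162]), (185, [22, 162, 165]), (186, [23, 169, 157]), (187, [23, 174, 161]), (188, [22, 158, 161]), (189, [23, 60, 187]), (190, [25, 14, 204]), (191, [30, 11, 207]), (192, [24, 12, 206]), (193, [25, 15, 204]), (194, [27, 12, 206]), (195, [21, 12, 212]), (196, [20, 11, 211]), (197, [20, 17, 137]), (198, [13, 17, 106]), (199, [11, 19, 107]), (200, [15, 19, 108]), (201, [20, 15, 101]), (202, [13, 17, 105]), (203, [9, 17, 106])]
245 195
250 195
405 166
410 76
yaw far 9.92 width 157.8 len 171.9 centre [542.6 115.1] far-based [536.6 114. ]
near [[459.3  92.3 170. ]]
(1911, array([565.2, 106.5]), array([540,  82,  51,  50], dtype=int32))
(18590, array([104.2, 149.8]), array([ 20,  85, 176, 132], dtype=int32))
(1661, array([593.1, 169.8]), array([570, 148,  47,  45], dtype=int32))
yellow 285 [394.3 182.8] [ 649.1 -226.7  101. ]
yellow 1303 [286.1 193.2] [607.5 106.8 101. ]
yellow 290 [411.1 202.8] [ 587.9 -278.6  101. ]
blue 259 [373.5 200.2] [ 592.8 -162.9  101. ]
blue 918 [ 12.4 223.5] [489.4 958.6 101. ]
blue 266 [393.5 221.5] [ 528.7 -224.7  101. ]
blue 2851 [198.  245.4] [439.3 369.  101. ]
blue 367 [ 11.2 252.8] [398.7 951.  101. ]
blue 341 [ 10.2 272.4] [338.8 946.7 101. ]
28.45 [463.4  94.  293.7] [1.7998e+02 2.0000e-02 9.9100e+00] [ 0.4 -1.   0.1] [ 0.   -0.01  0.03] 0.605 -101.0
shift [ 58.7 387.9 103.7] turn z -0.56
```

Emit:
{"name": "jog_arm", "arguments": {
  "targets": [7.3,48.5,0,0,0,0,0.81,7.3,48.5,0,0,0,0,0.81,7.3,48.5,0,0,0,0,0.81,7.3,48.5,0,0,0,0,0.81,7.3,48.5,0,0,0,0,0.81,7.3,48.5,0,0,0,0,0.81,7.3,48.5,0,0,0,0,0.81,7.3,48.5,0,0,0,0,0.81,0,0,25,0,0,-0.14,0.81,0,0,25,0,0,-0.14,0.81,0,0,25,0,0,-0.14,0.81,0,0,20,0,0,-0.14,0.81]
}}

```text
clock: 29.65
eef_pos: [586.9, -278.0, 196.8]
eef_rot: [-179.9, 0.1, 42.3]
wrist_force: [-0.3, 0.0, -0.4]
gripper_width: 0.818
grasp_force: 0.0
```

Emit:
{"name": "jog_arm", "arguments": {
  "targets": [0,0,0,0,0,0,0.81,0,0,0,0,0,0,0.81]
}}

```text
clock: 29.85
eef_pos: [587.7, -277.8, 198.8]
eef_rot: [-180.0, 0.0, 41.8]
wrist_force: [0.5, 0.4, 0.7]
gripper_width: 0.812
grasp_force: 0.0
```

```bash
python3 look.py; python3 st.py 588 -278 70 42
```

```text
29.85 [ 587.7 -277.8  198.8] [-180.     0.    41.8] -35.0
red 4628 [33.1 36.1] [ 0  0 77 80] [528.1  -0.8 101. ]
red 2913 [459.7 207.1] [403 189 115  37] [ 660.6 -370.1  101. ]
blue 520 [354.5  12.5] [327   0  63  23] [ 713.3 -191.4  101. ]
blue 3522 [230.3 103.7] [198  70  66  68] [ 594.  -161.5  101. ]
blue 2770 [240.5 204.7] [210 176  62  60] [ 530.8 -221.8  101. ]
yellow 3608 [332.1 104.4] [299  70  67  70] [ 649.6 -225.1  101. ]
yellow 2991 [329.5 197.7] [299 167  62  62] [ 588.8 -276.8  101. ]
29.9 [ 588.3 -277.8  199.8] [ 1.7993e+02 -3.0000e-02  4.1880e+01] [ 0.3 -0.4  1. ] [-0.06 -0.   -0.06] 0.809 -35.0
shift [-4.000e-01 -1.000e-01  1.298e+02] turn z -0.002
```

Emit:
{"name": "jog_arm", "arguments": {
  "targets": [0,0,45,0,0,0,0.81,0,0,45,0,0,0,0.81,0,0,25,0,0,0,0.81,0,0,14,0,0,0,0.81,0,0,0,0,0,0,0.4,0,0,0,0,0,0,0.4,0,0,0,0,0,0,0.4,0,0,0,0,0,0,0.4,0,0,0,0,0,0,0.4,0,0,0,0,0,0,0.4],
  "grip_force": 25
}}

```text
clock: 30.9
eef_pos: [589.5, -277.6, 72.1]
eef_rot: [179.8, -0.1, 42.1]
wrist_force: [-0.5, -0.4, 6.6]
gripper_width: 0.591
grasp_force: 25.0
```

Emit:
{"name": "jog_arm", "arguments": {
  "targets": [0,0,-30,0,0,0,0.4,0,0,-50,0,0,0,0.4,0,0,-50,0,0,0,0.4,0,0,-50,0,0,0,0.4,29.5,-33.2,-10,0,0,0,0.4,29.5,-33.2,0,0,0,0,0.4,29.5,-33.2,0,0,0,0,0.4,29.5,-33.2,0,0,0,0,0.4,29.5,-33.2,0,0,0,0,0.4,29.5,-33.2,0,0,0,0,0.4,29.5,-33.2,0,0,0,0,0.4,29.5,-33.2,0,0,0,0,0.4]
}}

```text
clock: 32.1
eef_pos: [584.3, 79.9, 260.3]
eef_rot: [180.0, 0.0, 42.1]
wrist_force: [0.3, -0.4, -1.2]
gripper_width: 0.594
grasp_force: 25.0
```

Emit:
{"name": "jog_arm", "arguments": {
  "targets": [29.5,-33.2,0,0,0,0,0.4,0,0,0,0,0,0.14,0.4,0,0,0,0,0,0.14,0.4,0,0,0,0,0,0.14,0.4,0,0,0,0,0,0.14,0.4,0,0,0,0,0,0,0.4,0,0,0,0,0,0,0.4]
}}

```text
clock: 32.8
eef_pos: [584.2, 122.8, 260.2]
eef_rot: [180.0, 0.0, 10.2]
wrist_force: [0.5, -0.0, -0.9]
gripper_width: 0.592
grasp_force: 25.0
```

```bash
python3 st.py 586 121.3 112 9.9
```

```text
32.8 [584.2 122.8 260.2] [179.99   0.    10.21] [ 0.5 -0.  -0.9] [ 0.09  0.03 -0.02] 0.592 -100.0
shift [  1.5   1.8 148.2] turn z 0.005
```

Emit:
{"name": "jog_arm", "arguments": {
  "targets": [1.5,1.8,40,0,0,0,0.4,0,0,45,0,0,0,0.4,0,0,35,0,0,0,0.4,0,0,20,0,0,0,0.4,0,0,7,0,0,0,0.4,0,0,0,0,0,0,0.4,0,0,0,0,0,0,0.4]
}}

```text
clock: 33.5
eef_pos: [587.3, 121.5, 114.2]
eef_rot: [-180.0, -0.1, 10.0]
wrist_force: [0.5, 0.0, -0.8]
gripper_width: 0.591
grasp_force: 25.0
```

Emit:
{"name": "jog_arm", "arguments": {
  "targets": [0,0,2,0,0,0,0.4,0,0,0,0,0,0,0.4,0,0,0,0,0,0,0.68,0,0,0,0,0,0,0.68,0,0,0,0,0,0,0.68]
}}

```text
clock: 34.0
eef_pos: [586.5, 121.3, 111.3]
eef_rot: [-180.0, -0.0, 10.0]
wrist_force: [0.4, 0.3, -0.5]
gripper_width: 0.678
grasp_force: 0.0
```

Emit:
{"name": "jog_arm", "arguments": {
  "targets": [0,0,-30,0,0,0,0.68,0,0,-45,0,0,0,0.68,0,0,-45,0,0,0,0.81,0,0,-30,0,0,0,0.81,0.2,44.2,0,0,0,0,0.81,0.2,44.2,0,0,0,0,0.81,0.2,44.2,0,0,0,0,0.81,0.2,44.2,0,0,0,0,0.81,0.2,44.2,0,0,0,0,0.81,0.2,44.2,0,0,0,0,0.81,0.2,44.2,0,0,0,0,0.81,0.2,44.2,0,0,0,0,0.81]
}}

```text
clock: 35.2
eef_pos: [649.4, -228.4, 261.2]
eef_rot: [180.0, -0.0, 10.0]
wrist_force: [0.8, -0.2, -0.0]
gripper_width: 0.81
grasp_force: 0.0
```

Emit:
{"name": "jog_arm", "arguments": {
  "targets": [0,0,15,0,0,-0.14,0.81,0,0,15,0,0,-0.14,0.81,0,0,15,0,0,-0.14,0.81,0,0,15,0,0,-0.14,0.81,0,0,0,0,0,0,0.81,0,0,0,0,0,0,0.81]
}}

```text
clock: 35.8
eef_pos: [649.4, -226.8, 201.2]
eef_rot: [-180.0, -0.0, 41.9]
wrist_force: [-0.0, 0.3, 0.7]
gripper_width: 0.808
grasp_force: 0.0
```

```bash
python3 look.py; python3 st.py 649.3 -226 70 42
```

```text
35.8 [ 649.4 -226.8  201.2] [-180.    -0.    41.9] -41.0
red 9043 [57.4 79.1] [  0   0 115 161] [573.1  16.2 101. ]
red 1331 [471.6 266.8] [438 253  65  31] [ 690.2 -373.9  101. ]
blue 2886 [234.  195.2] [204 166  61  60] [ 594.6 -161.   101. ]
blue 789 [258.8 288.8] [242 262  31  48] [ 535.8 -236.4  101. ]
yellow 3808 [16.8 49.3] [  0   0  62 138] [569.8  58.4 101. ]
yellow 2953 [328.2 196.5] [298 166  62  62] [ 650.1 -224.7  101. ]
35.85 [ 649.8 -226.9  201.8] [ 1.7994e+02 -3.0000e-02  4.1920e+01] [ 0.4  0.3 -0.3] [-0.06 -0.02  0.02] 0.81 -41.0
shift [  0.2  -1.  131.8] turn z -0.001
```

Emit:
{"name": "jog_arm", "arguments": {
  "targets": [0,-1,45,0,0,0,0.81,0,0,45,0,0,0,0.81,0,0,25,0,0,0,0.81,0,0,15,0,0,0,0.81,0,0,0,0,0,0,0.4,0,0,0,0,0,0,0.4,0,0,0,0,0,0,0.4,0,0,0,0,0,0,0.4,0,0,0,0,0,0,0.4,0,0,0,0,0,0,0.4]
}}

```text
clock: 36.85
eef_pos: [650.4, -226.4, 73.2]
eef_rot: [179.8, -0.1, 42.1]
wrist_force: [-0.3, -0.2, 6.6]
gripper_width: 0.59
grasp_force: 25.0
```

Emit:
{"name": "jog_arm", "arguments": {
  "targets": [0,0,-30,0,0,0,0.4,0,0,-50,0,0,0,0.4,0,0,-50,0,0,0,0.4,0,0,-50,0,0,0,0.4,15.1,-42.7,-10,0,0,0,0.4,15.1,-42.7,0,0,0,0,0.4,15.1,-42.7,0,0,0,0,0.4,15.1,-42.7,0,0,0,0,0.4,15.1,-42.7,0,0,0,0,0.4,15.1,-42.7,0,0,0,0,0.4,15.1,-42.7,0,0,0,0,0.4,15.1,-42.7,0,0,0,0,0.4]
}}

```text
clock: 38.05
eef_pos: [508.1, 109.8, 261.4]
eef_rot: [180.0, -0.0, 42.1]
wrist_force: [0.9, -0.3, -1.7]
gripper_width: 0.595
grasp_force: 25.0
```

Emit:
{"name": "jog_arm", "arguments": {
  "targets": [0,0,0,0,0,0.14,0.4,0,0,0,0,0,0.14,0.4,0,0,0,0,0,0.14,0.4,0,0,0,0,0,0.14,0.4,0,0,0,0,0,0,0.4,0,0,0,0,0,0,0.4]
}}

```text
clock: 38.65
eef_pos: [509.1, 108.6, 261.1]
eef_rot: [180.0, -0.0, 10.2]
wrist_force: [0.5, 0.0, -1.2]
gripper_width: 0.593
grasp_force: 25.0
```

```bash
python3 look.py; python3 st.py 511 108 112 9.9
```

```text
38.65 [509.1 108.6 261.1] [180.   -0.   10.2] -101.0
blue 990 [569.7  23.9] [555   0  44  46] [711.6 -97.7 101. ]
blue 20220 [ 98.5 191.4] [  8 125 187 137] [455.5 358.8 101. ]
blue 2082 [583.8 152. ] [558 127  53  51] [ 593.1 -157.3  101. ]
blue 1765 [610.4 216.4] [586 194  50  46] [ 529.2 -218.2  101. ]
yellow 43061 [328.6 152.6] [229  37 201 272] [541.7 114.8 101. ]
38.7 [509.1 108.5 261.1] [180.    -0.    10.19] [-0.1 -0.9 -1.8] [0.07 0.02 0.04] 0.592 -101.0
shift [  1.8   0.9 149.1] turn z 0.005
```

Emit:
{"name": "jog_arm", "arguments": {
  "targets": [1.8,0.9,40,0,0,0,0.4,0,0,45,0,0,0,0.4,0,0,35,0,0,0,0.4,0,0,20,0,0,0,0.4,0,0,8,0,0,0,0.4,0,0,0,0,0,0,0.4,0,0,0,0,0,0,0.4]
}}

```text
clock: 39.4
eef_pos: [512.1, 108.2, 113.8]
eef_rot: [-180.0, -0.1, 10.1]
wrist_force: [0.1, -0.9, -0.8]
gripper_width: 0.59
grasp_force: 25.0
```

Emit:
{"name": "jog_arm", "arguments": {
  "targets": [0,0,1,0,0,0,0.4,0,0,0,0,0,0,0.4,0,0,0,0,0,0,0.68,0,0,0,0,0,0,0.68,0,0,0,0,0,0,0.68]
}}

```text
clock: 39.9
eef_pos: [511.4, 108.0, 112.3]
eef_rot: [-180.0, -0.0, 10.0]
wrist_force: [-0.8, 0.3, -0.4]
gripper_width: 0.679
grasp_force: 0.0
```

Emit:
{"name": "jog_arm", "arguments": {
  "targets": [0,0,-30,0,0,0,0.68,0,0,-45,0,0,0,0.68,0,0,-45,0,0,0,0.3,0,0,-45,0,0,0,0.3,-5.7,-46.1,0,0,0,0,0.3,-5.7,-46.1,0,0,0,0,0.3,-5.7,-46.1,0,0,0,0,0.3,-5.7,-46.1,0,0,0,0,0.3,-5.7,-46.1,0,0,0,0,0.3]
}}

```text
clock: 40.8
eef_pos: [442.3, 331.5, 277.2]
eef_rot: [180.0, -0.0, 10.0]
wrist_force: [1.3, 0.7, 0.3]
gripper_width: 0.3
grasp_force: 0.0
```

Emit:
{"name": "jog_arm", "arguments": {
  "targets": [0,0,0,0,0,-0.143,0.3,0,0,0,0,0,-0.143,0.3,0,0,0,0,0,-0.143,0.3,0,0,0,0,0,-0.143,0.3,0,0,0,0,0,-0.143,0.3,0,0,0,0,0,-0.143,0.3,0,0,0,0,0,-0.143,0.3,0,0,0,0,0,-0.143,0.3,0,0,0,0,0,-0.143,0.3,0,0,0,0,0,-0.143,0.3,0,0,0,0,0,-0.143,0.3,0,0,0,0,0,0,0.3]
}}

```text
clock: 42.0
eef_pos: [443.0, 329.7, 276.8]
eef_rot: [-180.0, -0.0, 100.2]
wrist_force: [-0.1, 1.0, 0.0]
gripper_width: 0.296
grasp_force: 0.0
```

```bash
python3 st.py; python3 - <<'E'
from rim import *
c=imaging.camera("wrist"); im=c["image"]; m=mask(im,"blue",100,30); ys,xs=np.where(m[:260]); print(xs.min(),xs.max(),ys.min(),ys.max())
cv2.imwrite("pics/b1.png",im[:,:,::-1])
h=cv2.cvtColor(im,cv2.COLOR_RGB2HSV); x=int(xs.mean())
y0=np.where(m[:260,x])[0]; print(x,y0[0],y0[-1]); print([(v,h[v,x].tolist()) for v in range(y0[-1]-3,min(y0[-1]+14,400))])
cols=[int(v) for v in (xs.min()+12,xs.max()-12)]
print([(q,np.where(m[:260,q])[0][[0,-1]].tolist()) for q in cols])
E
```

```text
42.0 [443.  329.7 276.8] [-1.7997e+02 -1.0000e-02  1.0016e+02] [-0.1  1.   0. ] [-0.04 -0.08 -0.02] 0.296 -48.0
261 409 57 219
334 57 214
[(211, [110, 168, 105]), (212, [110, 172, 105]), (213, [110, 177, 105]), (214, [113, 133, 109]), (215, [108, 23, 187]), (216, [21, 12, 219]), (217, [21, 12, 219]), (218, [26, 9, 216]), (219, [26, 9, 217]), (220, [26, 9, 216]), (221, [21, 16, 211]), (222, [13, 18, 203]), (223, [15, 18, 200]), (224, [15, 18, 198]), (225, [13, 18, 202]), (226, [13, 20, 201]), (227, [14, 17, 199])]
[(273, [57, 219]), (397, [57, 219])]
```

```bash
python3 - <<'E'
from rim import *
c=imaging.camera("wrist")
rim(c,"blue",90,range(75,210,10),240,430,[(335,56.5),(335,220.5)])
T=imaging.camera("top")
for b in blobs(T["image"],"blue",150): print(b[0],b[1],onplane(T,[b[1]],101)[0].round(1))
E
```

```text
yaw far 100.17 width 158.0 len 182.7 centre [442.5 372.7] far-based [442.6 372. ]
259 [373.5 200.3] [ 592.5 -162.9  101. ]
913 [ 12.4 223.5] [489.4 958.6 101. ]
269 [393.5 221.6] [ 528.3 -224.7  101. ]
1313 [211.9 240.4] [455.7 327.4 101. ]
363 [ 11.1 252.8] [398.7 951.3 101. ]
340 [ 10.2 272.4] [338.8 946.7 101. ]
```

```bash
python3 st.py 519.7 378.2 52 100.2
```

```text
42.15 [443.1 329.8 277. ] [1.7999e+02 1.0000e-02 9.9960e+01] [-0.7  0.1 -0.2] [-0.04 -0.1  -0.03] 0.3 -49.0
shift [ 34.4  83.8 225. ] turn z -0.004
```

Emit:
{"name": "jog_arm", "arguments": {
  "targets": [17.2,41.9,0,0,0,0,0.3,17.2,41.9,20,0,0,0,0.3,0,0,45,0,0,0,0.3,0,0,45,0,0,0,0.3,0,0,45,0,0,0,0.3,0,0,35,0,0,0,0.3,0,0,22,0,0,0,0.3,0,0,10,0,0,0,0.3,0,0,0,0,0,0,0.3,0,0,0,0,0,0,0.3],
  "grip_force": 55
}}

```text
clock: 43.15
eef_pos: [520.1, 379.4, 56.2]
eef_rot: [179.9, -0.1, 100.1]
wrist_force: [1.0, -0.0, 1.1]
gripper_width: 0.299
grasp_force: 0.0
```

```bash
python3 st.py 519.7 378.2 52 100.2
```

```text
43.15 [520.1 379.4  56.2] [ 1.799e+02 -6.000e-02  1.001e+02] [ 1.  -0.   1.1] [ 0.01 -0.11  0.01] 0.299 -56.0
shift [-1.1 -0.6  4.2] turn z -0.002
```

Emit:
{"name": "jog_arm", "arguments": {
  "targets": [-1,0,5,0,0,0,0.3,0,0,0,0,0,0,0.3,0,0,0,0,0,0,0,0,0,0,0,0,0,0,0,0,0,0,0,0,0,0,0,0,0,0,0,0,0,0,0,0,0,0,0]
}}

```text
clock: 43.85
eef_pos: [519.8, 377.7, 50.3]
eef_rot: [180.0, -0.0, 100.1]
wrist_force: [0.0, -0.4, 1.8]
gripper_width: 0.077
grasp_force: 55.0
```

Emit:
{"name": "jog_arm", "arguments": {
  "targets": [0,0,-15,0,0,0,0,0,0,-30,0,0,0,0,0,0,-45,0,0,0,0,0,0,-45,0,0,0,0,0,0,-45,0,0,0,0,0,0,-45,0,0,0,0,0,0,-30,0,0,0,0,0,0,0,0,0,0,0]
}}

```text
clock: 44.65
eef_pos: [520.9, 379.8, 310.7]
eef_rot: [179.5, -0.3, 100.1]
wrist_force: [0.9, 0.7, -2.4]
gripper_width: 0.076
grasp_force: 55.0
```

```bash
python3 st.py; python3 - <<'E'
import numpy as np
# target: blue centre over the yellow one, tool yaw 190
c=np.array([548.6,114.7]); a=np.radians(190); tx=np.array([np.cos(a),np.sin(a)]);ty=np.array([np.sin(a),-np.cos(a)])
print("TCP",c-8*tx+75.3*ty)
E
```

```text
44.65 [520.9 379.8 310.7] [179.53  -0.29 100.14] [ 0.9  0.7 -2.4] [ 0.07 -0.29 -0.04] 0.076 -46.0
TCP [543.40275425 190.24520922]
```

Emit:
{"name": "jog_arm", "arguments": {
  "targets": [-38.1,-2.2,0,0,0,0,0,-38.1,-2.2,0,0,0,0,0,-38.1,-2.2,0,0,0,0,0,-38.1,-2.2,0,0,0,0,0,-38.1,-2.2,0,0,0,0,0,0,0,0,0,0,-0.142,0,0,0,0,0,0,-0.142,0,0,0,0,0,0,-0.142,0,0,0,0,0,0,-0.142,0,0,0,0,0,0,-0.142,0,0,0,0,0,0,-0.142,0,0,0,0,0,0,-0.142,0]
}}

```text
clock: 45.85
eef_pos: [541.4, 187.6, 303.6]
eef_rot: [-179.9, -0.1, 157.5]
wrist_force: [-0.2, 0.2, -2.7]
gripper_width: 0.076
grasp_force: 55.0
```

Emit:
{"name": "jog_arm", "arguments": {
  "targets": [0,0,0,0,0,-0.142,0,0,0,0,0,0,-0.142,0,0,0,0,0,0,-0.142,0,0,0,0,0,0,-0.142,0,0,0,0,0,0,0,0,0,0,0,0,0,0,0,0,0,0,0,0,0,0]
}}

```text
clock: 46.55
eef_pos: [542.0, 187.9, 304.6]
eef_rot: [-180.0, -0.0, -170.5]
wrist_force: [-0.6, 0.2, -3.4]
gripper_width: 0.077
grasp_force: 55.0
```

```bash
python3 st.py 543.4 190.2 225 190; python3 - <<'E'
from lib import *
c=imaging.camera("wrist"); s=r.read_state(); m=mask(c["image"],"blue",100,30); z=s["eef_pos"][2]+39.7
xs=np.arange(20,300,10); P=[(x,np.where(m[:,x])[0][0]) for x in xs if m[:,x].any()]; print(P[::5])
X=onplane(c,P,z)[:,:2]; l=cv2.fitLine(X.astype(np.float32),cv2.DIST_L1,0,.01,.01).ravel(); print("edge dir",np.degrees(np.arctan2(l[1],l[0]))%180, "tool y",(s["eef_rot"][2]+90)%180)
a=np.radians(s["eef_rot"][2]); print("along tool x of edge",np.median((X-s["eef_pos"][:2])@[np.cos(a),np.sin(a)]), "expect 99.2")
E
```

```text
46.55 [542.  187.9 304.6] [-1.7998e+02 -5.0000e-02 -1.7049e+02] [-0.6  0.2 -3.4] [ 0.29 -0.11  0.02] 0.077 47.0
shift [-1.7  2.  79.6] turn z -0.009
[(np.int64(20), np.int64(57)), (np.int64(70), np.int64(55)), (np.int64(120), np.int64(53)), (np.int64(170), np.int64(51)), (np.int64(220), np.int64(50)), (np.int64(270), np.int64(50))]
edge dir 99.40962 tool y 99.53899950453356
along tool x of edge 100.33244247953246 expect 99.2
```

Emit:
{"name": "jog_arm", "arguments": {
  "targets": [-2.6,2.3,20,0,0,-0.009,0,0,0,30,0,0,0,0,0,0,20,0,0,0,0,0,0,8,0,0,0,0,0,0,0,0,0,0,0,0,0,0,0,0,0,0,0,0,0,0,0,0,0]
}}

```text
clock: 47.3
eef_pos: [545.2, 191.4, 228.3]
eef_rot: [180.0, 0.1, -169.9]
wrist_force: [-0.3, 0.0, -3.1]
gripper_width: 0.076
grasp_force: 55.0
```

```bash
python3 st.py 544.2 190.6 210.3 190
```

```text
47.3 [545.2 191.4 228.3] [ 1.7997e+02  1.3000e-01 -1.6987e+02] [-0.3  0.  -3.1] [ 0.24 -0.16  0.  ] 0.076 43.0
shift [ 1.1 -0.6 18. ] turn z 0.002
```

Emit:
{"name": "jog_arm", "arguments": {
  "targets": [1,-0.6,6,0,0,0.002,0,0,0,5,0,0,0,0,0,0,3,0,0,0,0,0,0,0,0,0,0,0,0,0,0,0,0,0,0]
}}

```text
clock: 47.8
eef_pos: [543.7, 190.1, 212.9]
eef_rot: [180.0, -0.0, -170.0]
wrist_force: [0.2, 0.2, -3.0]
gripper_width: 0.074
grasp_force: 55.0
```

```bash
python3 st.py 544.2 190.6 210.3 190
```

```text
47.8 [543.7 190.1 212.9] [ 1.7999e+02 -1.0000e-02 -1.6996e+02] [ 0.2  0.2 -3. ] [ 0.27 -0.12  0.04] 0.074 42.0
shift [-0.6  0.4  2.6] turn z 0.001
```

Emit:
{"name": "jog_arm", "arguments": {
  "targets": [-0.6,0.4,1.2,0,0,0,0,0,0,0,0,0,0,0]
}}

```text
clock: 48.0
eef_pos: [544.3, 190.6, 211.8]
eef_rot: [180.0, 0.0, -170.0]
wrist_force: [-0.4, -0.5, -3.3]
gripper_width: 0.077
grasp_force: 55.0
```

Emit:
{"name": "jog_arm", "arguments": {
  "targets": [0,0,1.5,0,0,0,0,0,0,0,0,0,0,0]
}}

```text
clock: 48.2
eef_pos: [544.3, 190.7, 210.3]
eef_rot: [180.0, 0.0, -170.0]
wrist_force: [-0.5, 0.9, -1.3]
gripper_width: 0.077
grasp_force: 55.0
```

Emit:
{"name": "jog_arm", "arguments": {
  "targets": [0,0,1.2,0,0,0,0,0,0,0,0,0,0,0]
}}

```text
clock: 48.4
eef_pos: [544.4, 190.8, 210.2]
eef_rot: [-180.0, 0.1, -170.0]
wrist_force: [-0.8, -1.7, 5.4]
gripper_width: 0.078
grasp_force: 55.0
```

Emit:
{"name": "jog_arm", "arguments": {
  "targets": [0,0,0,0,0,0,0.15,0,0,0,0,0,0,0.3,0,0,0,0,0,0,0.3,0,0,-25,0,0,0,0.3,0,0,-40,0,0,0,0.3,0,0,-40,0,0,0,0.3,1.7,-44.5,0,0,0,0,0.5,1.7,-44.5,0,0,0,0,0.5,1.7,-44.5,0,0,0,0,0.81,1.7,-44.5,0,0,0,0,0.81,1.7,-44.5,0,0,0,0,0.81,1.7,-44.5,0,0,0,0,0.81]
}}

```text
clock: 49.6
eef_pos: [580.7, -76.2, 314.1]
eef_rot: [-180.0, 0.0, -170.0]
wrist_force: [0.6, 0.3, -0.1]
gripper_width: 0.772
grasp_force: 0.0
```

Emit:
{"name": "jog_arm", "arguments": {
  "targets": [1.7,-44.5,0,0,0,0,0.81,1.7,-44.5,0,0,0,0,0.81,0,0,28,0,0,-0.14,0.81,0,0,28,0,0,-0.14,0.81,0,0,28,0,0,-0.14,0.81,0,0,28,0,0,-0.14,0.81,0,0,0,0,0,0,0.81,0,0,0,0,0,0,0.81]
}}

```text
clock: 50.4
eef_pos: [593.0, -162.2, 202.3]
eef_rot: [179.9, 0.0, -138.1]
wrist_force: [0.5, 0.3, 0.8]
gripper_width: 0.812
grasp_force: 0.0
```

```bash
python3 look.py; python3 st.py 593 -162 70 222; python3 -c "
from rim import *
S=imaging.camera('side');T=imaging.camera('top')
for n,c in(('T',T),('S',S)):
  for col in HUE:
    for b in blobs(c['image'],col,100): print(n,col,b[0],b[1],b[2])
C=np.array([548.6,114.7]);u=np.array([.985,.172]);v=np.array([-.172,.985])
for z in(90,170,250):
  P=[np.r_[C+i*92*u+j*79.5*v,z] for i,j in((1,1),(1,-1),(-1,-1),(-1,1))];print(z,'top',proj(T,P).round(0).tolist(),'side',proj(S,P).round(0).tolist())
"
```

```text
50.4 [ 593.  -162.2  202.3] [ 179.9    0.  -138.1] 105.0
red 3339 [109.   81.3] [ 47  60 123  43] [ 639.4 -366.9  101. ]
red 3388 [512.1 249.3] [455 212 112  92] [511.9   3.7 101. ]
blue 3471 [324.2  94.9] [292  61  65  69] [ 527.9 -222.9  101. ]
blue 2817 [327.3 197.3] [297 168  61  59] [ 591.7 -162.2  101. ]
yellow 1835 [567.4 262.8] [518 239 109  51] [483.6  57.9 101. ]
50.45 [ 593.7 -162.   203.3] [-1.7996e+02  9.0000e-02 -1.3804e+02] [-0.5  0.1  0.3] [ 0.12 -0.09  0.  ] 0.81 105.0
shift [  0.5   0.5 133.3] turn z -0.001
T red 195 [450.5 178.3] [441 168  20  22]
T red 540 [ 79.2 327.8] [ 64 317  34  24]
T red 1254 [113.6 368.3] [ 80 350  68  39]
T blue 3654 [278.9 207.6] [247 170  65  73]
T blue 920 [ 12.4 223.5] [  0 204  29  39]
T blue 259 [393.3 221.6] [385 213  18  19]
T blue 367 [ 11.2 252.8] [  0 245  25  17]
T blue 341 [ 10.2 272.3] [  0 265  22  16]
T green 2181 [514.9 144.3] [455  80 129 109]
T green 201 [329.5 269.8] [322 262  16  16]
S red 249 [316.9 132.8] [306 123  26  19]
S red 1954 [309.6 265. ] [266 250  86  32]
S yellow 2332 [306.9 237.6] [263 216  89  38]
S blue 6150 [310.8 186.7] [260 147 101  79]
S green 1059 [261.5 111.7] [234  92  55  39]
S green 155 [396.9 207.3] [387 201  18  14]
90 top [[254.0, 187.0], [304.0, 180.0], [313.0, 238.0], [261.0, 246.0]] side [[265.0, 254.0], [276.0, 208.0], [354.0, 211.0], [352.0, 258.0]]
170 top [[250.0, 182.0], [303.0, 175.0], [312.0, 236.0], [257.0, 244.0]] side [[262.0, 225.0], [274.0, 180.0], [356.0, 183.0], [354.0, 229.0]]
250 top [[245.0, 177.0], [302.0, 168.0], [311.0, 234.0], [253.0, 243.0]] side [[259.0, 193.0], [272.0, 150.0], [357.0, 153.0], [355.0, 197.0]]
```

Emit:
{"name": "jog_arm", "arguments": {
  "targets": [0.5,0.5,45,0,0,0,0.81,0,0,45,0,0,0,0.81,0,0,27,0,0,0,0.81,0,0,15,0,0,0,0.81,0,0,0,0,0,0,0.4,0,0,0,0,0,0,0.4,0,0,0,0,0,0,0.4,0,0,0,0,0,0,0.4,0,0,0,0,0,0,0.4,0,0,0,0,0,0,0.4],
  "grip_force": 25
}}

```text
clock: 51.55
eef_pos: [593.7, -162.2, 72.2]
eef_rot: [-179.8, 0.1, -137.9]
wrist_force: [-0.9, -0.3, 7.8]
gripper_width: 0.595
grasp_force: 25.0
```

Emit:
{"name": "jog_arm", "arguments": {
  "targets": [0,0,-30,0,0,0,0.4,0,0,-50,0,0,0,0.4,0,0,-50,0,0,0,0.4,0,0,-50,0,0,0,0.4,0,0,-50,0,0,0,0.4,-26.4,30.8,-20,0,0,0,0.4,-26.4,30.8,0,0,0,0,0.4,-26.4,30.8,0,0,0,0,0.4,-26.4,30.8,0,0,0,0,0.4,-26.4,30.8,0,0,0,0,0.4,-26.4,30.8,0,0,0,0,0.4,-26.4,30.8,0,0,0,0,0.4]
}}

```text
clock: 52.75
eef_pos: [584.2, 122.9, 320.5]
eef_rot: [-180.0, -0.0, -137.9]
wrist_force: [1.0, -0.6, -0.9]
gripper_width: 0.595
grasp_force: 25.0
```

Emit:
{"name": "jog_arm", "arguments": {
  "targets": [0,0,0,0,0,0.14,0.4,0,0,0,0,0,0.14,0.4,0,0,0,0,0,0.14,0.4,0,0,0,0,0,0.14,0.4,0,0,0,0,0,0,0.4,0,0,0,0,0,0,0.4]
}}

```text
clock: 53.35
eef_pos: [584.4, 121.5, 320.4]
eef_rot: [-180.0, 0.0, -169.8]
wrist_force: [0.1, 0.6, -1.3]
gripper_width: 0.591
grasp_force: 25.0
```

```bash
python3 st.py 586 121.3 192 190
```

```text
53.35 [584.4 121.5 320.4] [-1.7997e+02  2.0000e-02 -1.6976e+02] [ 0.1  0.6 -1.3] [ 0.08 -0.16 -0.06] 0.591 59.0
shift [ -1.5  -0.5 128.4] turn z 0.004
```

Emit:
{"name": "jog_arm", "arguments": {
  "targets": [-1.5,-0.5,35,0,0,0,0.4,0,0,35,0,0,0,0.4,0,0,30,0,0,0,0.4,0,0,20,0,0,0,0.4,0,0,7,0,0,0,0.4,0,0,0,0,0,0,0.4,0,0,0,0,0,0,0.4]
}}

```text
clock: 54.05
eef_pos: [586.8, 121.8, 194.2]
eef_rot: [180.0, 0.1, -169.9]
wrist_force: [-0.4, -0.3, -0.6]
gripper_width: 0.592
grasp_force: 25.0
```

Emit:
{"name": "jog_arm", "arguments": {
  "targets": [0,0,1,0,0,0,0.4,0,0,0,0,0,0,0.4,0,0,0,0,0,0,0.68,0,0,0,0,0,0,0.68,0,0,0,0,0,0,0.68]
}}

```text
clock: 54.55
eef_pos: [586.4, 121.4, 192.4]
eef_rot: [-180.0, 0.0, -170.0]
wrist_force: [-0.2, 0.0, -0.6]
gripper_width: 0.677
grasp_force: 0.0
```

Emit:
{"name": "jog_arm", "arguments": {
  "targets": [0,0,-30,0,0,0,0.68,0,0,-45,0,0,0,0.68,0,0,-45,0,0,0,0.81,0,0,-10,0,0,0,0.81,14.6,-41.3,0,0,0,0,0.81,14.6,-41.3,0,0,0,0,0.81,14.6,-41.3,0,0,0,0,0.81,14.6,-41.3,0,0,0,0,0.81,14.6,-41.3,0,0,0,0,0.81,14.6,-41.3,0,0,0,0,0.81,14.6,-41.3,0,0,0,0,0.81,14.6,-41.3,0,0,0,0,0.81]
}}

```text
clock: 55.75
eef_pos: [528.0, -226.3, 321.8]
eef_rot: [-180.0, -0.0, -170.0]
wrist_force: [0.2, 1.1, -0.5]
gripper_width: 0.811
grasp_force: 0.0
```

Emit:
{"name": "jog_arm", "arguments": {
  "targets": [0,0,30,0,0,-0.14,0.81,0,0,30,0,0,-0.14,0.81,0,0,30,0,0,-0.14,0.81,0,0,30,0,0,-0.14,0.81,0,0,0,0,0,0,0.81,0,0,0,0,0,0,0.81]
}}

```text
clock: 56.35
eef_pos: [528.8, -224.1, 202.2]
eef_rot: [179.9, 0.0, -138.1]
wrist_force: [0.5, 0.5, 1.4]
gripper_width: 0.806
grasp_force: 0.0
```

```bash
python3 look.py; python3 st.py 528.3 -223.8 70 222
```

```text
56.35 [ 528.8 -224.1  202.2] [ 179.9    0.  -138.1] 113.0
red 2742 [123.6 165.6] [ 65 148 117  37] [ 627.2 -379.   101. ]
red 262 [437.2 373.9] [425 360  22  23] [594.7  -4.7 101. ]
blue 2819 [327.8 197.4] [298 168  61  60] [ 527.2 -223.7  101. ]
56.4 [ 529.5 -224.2  203.2] [-1.7995e+02  7.0000e-02 -1.3803e+02] [-0.   0.2 -0.5] [ 0.11 -0.09 -0.11] 0.81 113.0
shift [  0.7   1.1 133.2] turn z -0.001
```

Emit:
{"name": "jog_arm", "arguments": {
  "targets": [0.7,0.8,45,0,0,0,0.81,0,0,45,0,0,0,0.81,0,0,27,0,0,0,0.81,0,0,15,0,0,0,0.81,0,0,0,0,0,0,0.4,0,0,0,0,0,0,0.4,0,0,0,0,0,0,0.4,0,0,0,0,0,0,0.4,0,0,0,0,0,0,0.4,0,0,0,0,0,0,0.4]
}}

```text
clock: 57.4
eef_pos: [529.2, -224.3, 72.1]
eef_rot: [-179.8, 0.1, -137.9]
wrist_force: [-0.5, 0.5, 5.9]
gripper_width: 0.594
grasp_force: 25.0
```

Emit:
{"name": "jog_arm", "arguments": {
  "targets": [0,0,-30,0,0,0,0.4,0,0,-50,0,0,0,0.4,0,0,-50,0,0,0,0.4,0,0,-50,0,0,0,0.4,0,0,-50,0,0,0,0.4,-29.8,37,-20,0,0,0,0.4,-29.8,37,0,0,0,0,0.4,-29.8,37,0,0,0,0,0.4,-29.8,37,0,0,0,0,0.4,-29.8,37,0,0,0,0,0.4,-29.8,37,0,0,0,0,0.4,-29.8,37,0,0,0,0,0.4]
}}

```text
clock: 58.6
eef_pos: [508.2, 107.8, 320.0]
eef_rot: [-179.9, 0.0, -137.9]
wrist_force: [1.4, 0.3, -2.0]
gripper_width: 0.594
grasp_force: 25.0
```

Emit:
{"name": "jog_arm", "arguments": {
  "targets": [0,0,0,0,0,0.14,0.4,0,0,0,0,0,0.14,0.4,0,0,0,0,0,0.14,0.4,0,0,0,0,0,0.14,0.4,0,0,0,0,0,0,0.4,0,0,0,0,0,0,0.4]
}}

```text
clock: 59.2
eef_pos: [508.6, 106.4, 319.8]
eef_rot: [-180.0, 0.0, -169.8]
wrist_force: [0.5, -0.1, -1.6]
gripper_width: 0.59
grasp_force: 25.0
```

```bash
python3 st.py 511 108 192 190
```

```text
59.2 [508.6 106.4 319.8] [-1.7996e+02  3.0000e-02 -1.6976e+02] [ 0.5 -0.1 -1.6] [ 0.06 -0.15 -0.02] 0.59 61.0
shift [ -2.7   1.2 127.8] turn z 0.004
```

Emit:
{"name": "jog_arm", "arguments": {
  "targets": [-2.7,1.2,35,0,0,0,0.4,0,0,35,0,0,0,0.4,0,0,30,0,0,0,0.4,0,0,20,0,0,0,0.4,0,0,7,0,0,0,0.4,0,0,0,0,0,0,0.4,0,0,0,0,0,0,0.4]
}}

```text
clock: 59.9
eef_pos: [512.0, 108.4, 193.5]
eef_rot: [180.0, 0.1, -169.9]
wrist_force: [-0.1, -1.0, -2.4]
gripper_width: 0.596
grasp_force: 25.0
```

Emit:
{"name": "jog_arm", "arguments": {
  "targets": [0,0,1,0,0,0,0.4,0,0,0,0,0,0,0.4,0,0,0,0,0,0,0.68,0,0,0,0,0,0,0.68,0,0,0,0,0,0,0.68]
}}

```text
clock: 60.4
eef_pos: [511.5, 108.1, 191.8]
eef_rot: [-180.0, 0.0, -170.0]
wrist_force: [-0.7, 0.2, 0.2]
gripper_width: 0.679
grasp_force: 0.0
```

Emit:
{"name": "jog_arm", "arguments": {
  "targets": [0,0,-30,0,0,0,0.68,0,0,-45,0,0,0,0.68,0,0,-45,0,0,0,0.68,0,0,-10,0,0,0,0.68,22,-43,0,0,0,0,0.68,22,-43,0,0,0,0,0.68,22,-43,0,0,0,0,0.68,22,-43,0,0,0,0,0.68,22,-43,0,0,0,0,0.68,22,-43,0,0,0,0,0.68,22,-43,0,0,0,0,0.68,0,0,0,0,0,0,0.68]
}}

```text
clock: 61.6
eef_pos: [408.8, -222.6, 320.0]
eef_rot: [-179.9, -0.2, -170.7]
wrist_force: [0.9, 0.0, 0.2]
gripper_width: 0.681
grasp_force: 0.0
```

```bash
python3 st.py; python3 - <<'E'
from lib import *
T=imaging.camera("top")["image"];S=imaging.camera("side")["image"];W=imaging.camera("wrist")["image"]
a=np.hstack([cv2.resize(T[90:330,190:490],(400,320)),cv2.resize(S[100:320,220:440],(400,320))])
b=np.hstack([cv2.resize(T[160:255,235:325],(320,280)),cv2.resize(W,(480,280))])
cv2.imwrite("pics/f1.png",np.vstack([a,b])[:,:,::-1])
E
```

```text
61.6 [ 408.8 -222.6  320. ] [-179.95   -0.2  -170.67] [0.9 0.  0.2] [ 0.07 -0.11  0.01] 0.681 102.0
```

View pics/f1.png

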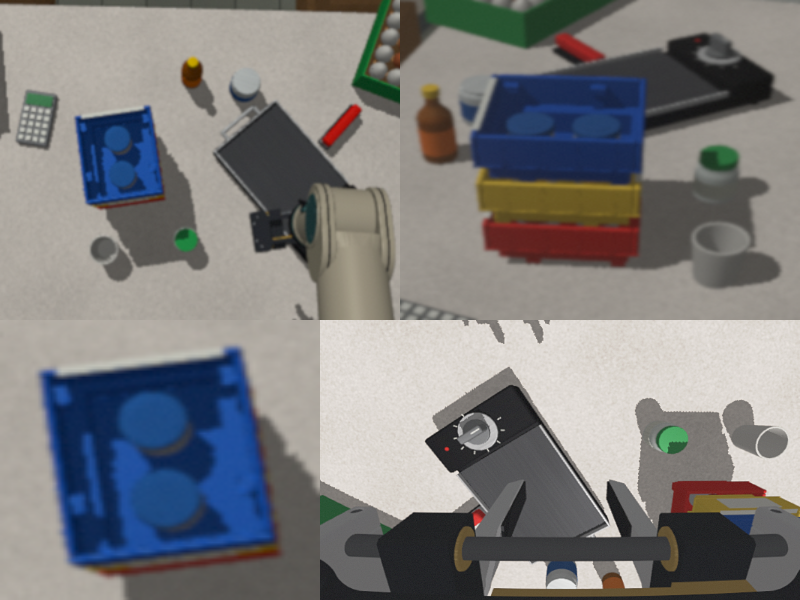

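The stack shows red, yellow and blue, level and square. Both blue tins stand upright in blue, at (152,422) and (168,500) in the lower-left crop. The tray is empty, the other goods have not moved, and the knob is at its first tick. Handing in.

```bash
python3 -c "
from workcell import r
print(r.job_done())"
```

```text
the job is handed in; nothing more can be done
None
```

The job is done and handed in at about 62 s: the thermostat is off at its anticlockwise stop, all six tins are upright in their matching totes, and the totes stand red, yellow, blue on their saddles. No verdict came back.

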